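# Reassemble the colour mill: key in the runner, clip on the dust cap

### The arm

A 6-joint arm with a two-finger parallel gripper is mounted at the origin on a cart in front of the work surface, level with it; the furniture and walls round the work are solid. World frame = base frame: x ahead of the robot, y to its left, z up, the work surface at z = 0. Lengths are in m, angles in rad, forces in N, time in s.
With the tool pointing down it reaches from about 0.4 to 0.825 m from the base axis. Payload 7 kg.
Tool frame: the origin (TCP) lies on the centre line of the jaws, within the pads' length; the fingertips stand 11 mm ahead of it and the grasp point (between the pads) lies 8 mm behind it; z points along the fingers, y is the direction in which the jaws open and shut (so a half turn about z gives the same grasp; the last joint's range is limited). The gripper opens to 88 mm and grips with 3 to 60 N. Pads are 19 mm wide; open, the fingers measure 130 mm over their backs; the gripper's body (78 mm by 193 mm) begins 47 mm behind the grasp point.
Start: joints at [1.495, 0.359, 0.012, 0, -1.224, -0.288], TCP at [0.24, 0.631, 0.201] pointing down, gripper open.
Joint ranges: [-3.07, 3.07], [-1.43, 2.12], [-1.02, 1.25], [-3.03, 1.67], [-3.05, -0], [-3.03, 3.03]. Speed limits (rad/s): [2.39, 2.39, 3.01, 3.14, 3.14, 3.14].

### API

Orientations are given as [roll, pitch, yaw] about the fixed x, y, z axes, in that order (R = Rz(yaw) Ry(pitch) Rx(roll)).
In Python, from station import * gives the robot as it stands.
- The arm moves only by the tool play_rows, never from a script. Its argument "targets" is a list of rows, each a list of 7 numbers: the turn, a rotation vector about the world's x, y, z in rad, then the shift along the world's x, y, z in m, then the opening, from 0 (shut) to 1 (fully open). A call has 1 to 12 rows; each row shifts and turns the pose as measured when the row begins; what a row does not reach is not made up. A row lasts 1/8 s, in which the tool goes at most 62.5 mm and 10.7 degrees, less where a joint would pass 70% of its speed; a pose out of reach is approached as far as the arm can. A call is refused whole if a number of a shift passes 0.0625 or a number of a turn 0.188, either way. A call with a gripper value outside its range is refused whole. The fingers move at their own pace and stop on an object; "grip_force" is the grip in N (left out, the last holds). Time passes only in rows, so rows that do not move let the fingers close. It gives the time, the measured TCP pose, the force and the opening at its end, in the units of the state.
- get_state(): the state, without advancing time (a new reading comes with each control period).
- grab_frame(name): name is "scene" or "top" or "wrist"; returns (picture, depth): 400x640x3 uint8, blue, green, red; 400x640 float32, m along the optical axis (not along the pixel's ray), 0 where there is no reading.
- camera_params(name): a dict with "camera_matrix" (3x3 intrinsics, pixels), "dist" ([k1, k2, p1, p2, k3] as OpenCV has them; the pictures are not rectified), "extrinsics" (4x4, takes a point from world to camera coordinates); the wrist camera has in their place "hand_eye" (4x4, takes a point from camera to tool coordinates, whose origin is the TCP and whose axes are the flange's). Camera axes: x right, y up, looking along -z (the intrinsics and any distortion apply to the point x, -y, -z); pixel columns grow to the right and rows downward; lengths in m; the calibration is good to about 2 mm. A picture is of the moment at which its call begins: read the wrist's pose just before it. camera_params takes no time and is no camera call.
- job_done(): hands the job in, once; it reports no verdict.
The state is a dict: "t": time; "q": joint angles; "qd": joint speeds; "joint_efforts": joint torques, N m; "eef_pos": TCP position; "ee_rot": TCP orientation; "force": force on the tool from outside, world axes, zero at the start; "moment": the same for the moment, N m; "width": finger opening in m.
Only numpy, scipy, OpenCV 4.12 (cv2) and the standard library are available. Lean on these libraries where they do the work, as an engineer would, in place of code of your own. Each camera call takes 0.05 s, during which the arm holds its last target.

### The job

Put the cleaned colour mill back together. Set the porcelain grinding runner into the tilted pot and, pressing only lightly, turn it until its cross slot drops over the driver and it sits fully home; then pinch the two blue tabs of the dust cap, fit the cap flush on the rim and let go so that the tabs spring out under the lip. Do not force anything and leave the other things on the bench alone.

Things in the scene. Friction and masses are not known exactly. Their poses are not given: they have to be found in the camera images.
- mill: grey bench colour mill, fixed, 150 x 130 mm footprint, 160 mm tall; origin at the centre of its underside, front (dial, red switch) facing its -x; its round pot leans 30 degrees to the front
- mill_pot: the mill's open pot, steel rim of 88 mm diameter. Origin: centre of the mouth in the rim's plane; z points out of the mouth along the pot's axis, 30 degrees from vertical. Downwards from the rim: lip 61 mm inside, 4 mm thick; under it a groove 70 mm wide, 8 mm high; a funnel; from 20 mm down a porcelain bore of 57 mm; flat floor 40 mm down
- driver_seat (a point): centre of the pot's floor (z along the pot's axis; this frame does not turn with the driver). Here stands a steel cross-shaped driver: four arms 8 mm wide, with rounded tops, reaching 16 mm from the axis, 8 mm high. Its angle about the axis is not known; it repeats every 90 degrees. Light rubbing does not turn it (that takes about 0.4 N m)
- runner: loose grinding runner, about 0.16 kg, 64 mm tall: white disc of 54 mm diameter (9 to 21 mm above the origin, lower edge bevelled), below it a hub with a cross slot along its x and y axes, 12 mm wide, 9.5 mm deep. Origin: centre of the hub's underside, z up through the grip. Home, the origin is on the pot's floor; while the slots are not lined up it stays 8 mm higher, on the driver's arms
- runner_grip (a point): middle of the runner's flat black grip, 49 mm above the runner's origin: 24 mm long (its x), 12 mm wide (its y), 30 mm high. With the runner home the grip's top stands 24 mm out of the rim
- cap: loose white dust cap, 0.09 kg, 44 mm tall: flange of 72 mm diameter (underside 9 mm above the origin, 4 mm thick), hollow dome of 39 mm diameter above, spigot of 51 mm below, sprung blue tabs on its +y and -y sides. Origin: centre of the spigot's foot, z up through the dome. Seated, the flange lies on the rim, the origin 9 mm below it; any turn about the axis will do
- cap_grip (a point): point on the cap's axis 30 mm above its origin, midway between the tabs. Tabs: 18 mm wide (x), outer faces 56 mm apart at rest, 46 mm fully pinched, free to grip from 17 to 43 mm above the cap's origin. Hooks at their feet reach 33 mm from the axis at rest (too wide for the lip), 28 mm pinched. Each needs about 4 N to start moving, 8 N fully in
- tab_a (a joint): how far the tab on the cap's +y side is pushed in, m: 0 sprung out, 0.005 fully pinched
- tab_b (a joint): the same for the tab on the cap's -y side
- cup_01: decorated porcelain teacup, 114 x 143 x 62 mm, bystander; origin at the centre of its underside
- cup_02: decorated porcelain bowl, 114 x 116 x 56 mm, bystander; origin at the centre of its underside
- bottle_1: small brown glass bottle, 40 mm diameter, 74 mm tall, bystander; origin at the centre of its underside
- dish_back: small pigment dish, 49 mm diameter, 20 mm tall, bystander; origin at the centre of its underside
- swab_stick: wooden burnishing stick, 157 mm long, lying on the bench, bystander; origin under its middle
Not all that is in view belongs to the job. What is shaped like the cap but red is not meant. Leave any yellow look-alike of the runner alone.

How it is judged:
On the way:
1. the runner has dropped over the driver and sits on the floor of the pot (z of runner in the frame of mill_pot below -0.0375 m and distance between runner and mill_pot below 0.043 m and angle between the z axis of runner and the z axis of mill_pot, either way round below 0.08 rad), for 0.2 s.
At the end, for the whole second after the job is handed in: the runner sits on the pot's floor over the driver (within 2.5 mm of full depth, not tilted), the cap's flange lies on the rim (within 1.8 mm, not tilted) with both tabs sprung out to within 1.5 mm under the lip, everything at rest (all of step 1 and z of cap in the frame of mill_pot below -0.0072 m and distance between cap and mill_pot below 0.012 m and angle between the z axis of cap and the z axis of mill_pot, either way round below 0.05 rad and value of joint each of tab_a, tab_b below 0.0015 m and linear speed of each of cap, runner below 0.02 m/s); the robot touches nothing.
It fails at once if the runner is forced into the mill (over 80 N) (contact force between runner and mill above 80 N).
It fails at once if the cap is forced onto the mill (over 80 N) (contact force between cap and mill above 80 N).
It fails at once if a bystander is pushed away by more than 30 mm (distance of any of cup_01, cup_02, bottle_1, dish_back, swab_stick from where it was at the start of the episode above 0.03 m).
It also fails if it takes over 67 s, if anything falls off the work surface, if the arm or the gripper's body presses on something with over 40 N, if the wrist force passes 120 N, or if a joint passes its speed limit or range.

## Working session

There is one attempt and no reset: what is moved stays moved. The work goes in short steps, Python scripts to look and compute and a tool call to move; the robot and the scene stay as the last step left them, time stands still between calls to the robot, and variables do not carry over. Pictures are saved under pics/ and viewed, and the job is handed in when it is done.

Besides the shell and the picture viewer there is one more tool, called after ">>>" as name([rows], argument=value, ...), one row to a line, values as JSON. play_rows: Moves the arm, as the interface text tells. Its arguments: {"type":"object","properties":{"targets":{"type":"array","items":{"type":"array","items":{"type":"number"}}},"grip_force":{"type":"number"}},"required":["targets"]}

```bash
ls; mkdir -p pics
cat > h.py <<'E'
from station import *
import numpy as np, cv2
def und(name,uv):
    c=camera_params(name);K=np.array(c["camera_matrix"]);d=np.array(c["dist"])
    p=cv2.undistortPoints(np.array(uv,float).reshape(-1,1,2),K,d).reshape(-1,2)
    return np.c_[p[:,0],-p[:,1],-np.ones(len(p))]
def c2w(name,st=None):
    c=camera_params(name)
    if name!="wrist": return np.linalg.inv(np.array(c["extrinsics"]))
    T=np.eye(4);T[:3,:3]=Rst(st);T[:3,3]=st["eef_pos"]
    return T@np.array(c["hand_eye"])
def Rrpy(r):
    from scipy.spatial.transform import Rotation as R
    return R.from_euler("xyz",r).as_matrix()
def Rst(st):
    r=np.array(st["ee_rot"]); 
    return r if r.shape==(3,3) else Rrpy(r)
def ray(name,uv,st=None):
    T=c2w(name,st);d=und(name,uv)@T[:3,:3].T
    return T[:3,3],d
def onz(name,uv,z,st=None):
    o,d=ray(name,uv,st); return o+d*((z-o[2])/d[:,2])[:,None]
def dep(name,uv,D,st=None):
    o,d=ray(name,uv,st); uv=np.array(uv).reshape(-1,2).astype(int)
    return o+d*D[uv[:,1],uv[:,0]][:,None]
E
python3 - <<'E'
from h import *
st=get_state();print(st)
for n in ("scene","top","wrist"):
    st=get_state();im,D=grab_frame(n);cv2.imwrite(f"pics/{n}0.png",im);np.savez(f"{n}0.npz",im=im,D=D,st=np.array(st,dtype=object))
    print(n,camera_params(n))
E
```

```text
pics
{'t': 0.0, 'q': array([ 1.49510305e+00,  3.59389697e-01,  1.10801783e-02, -3.58483126e-04,
       -1.22408161e+00, -2.88061459e-01]), 'qd': array([ 0.00046444, -0.00162047, -0.00162181,  0.00146422, -0.00102144,
       -0.0011609 ]), 'joint_efforts': array([-4.90927687e-04, -5.82709408e+01,  2.93050164e+01,  6.99723691e+00,
        6.90123779e-03, -1.47625233e-04]), 'eef_pos': array([0.24001741, 0.6303325 , 0.19962867]), 'ee_rot': array([ 3.13996782e+00, -1.30006197e-04, -3.63876720e-01]), 'force': array([ 0.18521796,  0.61818753, -0.14641221]), 'moment': array([ 0.00364475,  0.0008835 , -0.02316584]), 'width': 0.08750154236060907}
scene {'camera_matrix': array([[501.99796889,   0.        , 319.07358834],
       [  0.        , 501.99796889, 199.55105858],
       [  0.        ,   0.        ,   1.        ]]), 'dist': array([-0.05530708,  0.        ,  0.        ,  0.        ,  0.        ]), 'extrinsics': array([[-0.8566205 , -0.51562041, -0.01835533,  0.44281885],
       [ 0.39076644, -0.67160437,  0.62948325, -0.32240557],
       [-0.33690193,  0.53205561,  0.77679722, -1.10083518
[... 499 characters left out ...]
9624894, -1.29252553],
       [ 0.        ,  0.        ,  0.        ,  1.        ]])}
wrist {'camera_matrix': array([[314.3523763 ,   0.        , 322.28112178],
       [  0.        , 314.3523763 , 199.69862499],
       [  0.        ,   0.        ,   1.        ]]), 'dist': array([-0.05272993,  0.        ,  0.        ,  0.        ,  0.        ]), 'hand_eye': array([[-8.95548698e-04,  9.56955297e-01,  2.90233970e-01,
         7.85466836e-02],
       [ 9.99999151e-01,  1.13186249e-03, -6.46353935e-04,
         3.40215724e-04],
       [-9.47036766e-04,  2.90233145e-01, -9.56955498e-01,
        -1.83507871e-01],
       [ 0.00000000e+00,  0.00000000e+00,  0.00000000e+00,
         1.00000000e+00]])}
```

View pics/scene0.png

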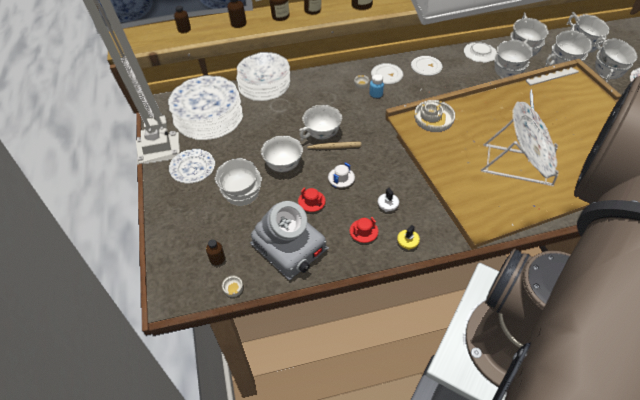

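View pics/top0.png

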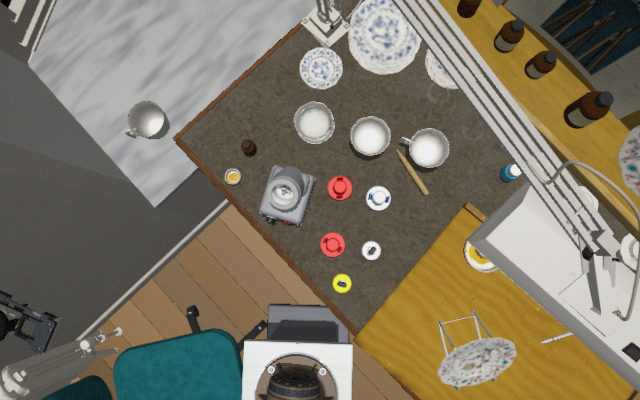

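View pics/wrist0.png

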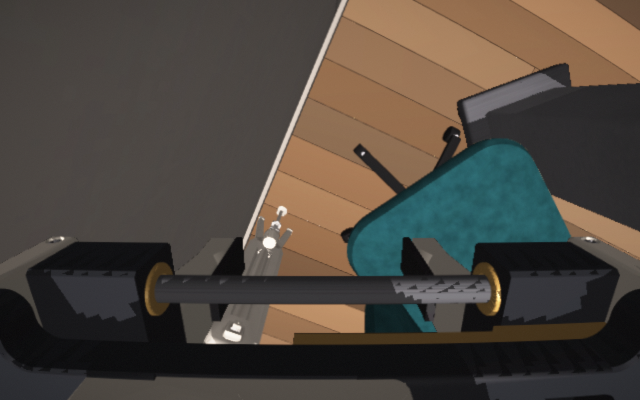

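Run:
```python
from h import *
d=np.load("top0.npz",allow_pickle=True);s=np.load("scene0.npz",allow_pickle=True)
a=cv2.resize(d["im"][130:310,210:430],None,fx=3.6,fy=3.3,interpolation=cv2.INTER_CUBIC)
cv2.imwrite("pics/topc.png",a)
b=cv2.resize(s["im"][150:280,240:430],None,fx=4.2,fy=4.2,interpolation=cv2.INTER_CUBIC);cv2.imwrite("pics/scc.png",b)
for n,z,uv in (("top",d,[[371,250],[378,198],[287,195],[284,210],[342,284],[340,188],[333,245],[249,148],[233,177],[413,172],[313,122],[370,136],[428,148]]),("scene",s,[[388,201],[342,176],[289,222]])):
    print(n,np.round(np.c_[onz(n,uv,0),dep(n,uv,z["D"])],3))
# project TCP into top
c=camera_params("top");E=np.array(c["extrinsics"]);p=E@np.array([.24,.63,.2,1]);print(p)
```

```text
top [[ 0.423 -0.206  0.     0.423 -0.2    0.065]
 [ 0.577 -0.224  0.     0.573 -0.219  0.044]
 [ 0.579  0.048  0.     0.569  0.038  0.094]
 [ 0.534  0.055  0.     0.529  0.048  0.064]
 [ 0.321 -0.123  0.     0.326 -0.122  0.061]
 [ 0.604 -0.11   0.     0.598 -0.109  0.047]
 [ 0.434 -0.094  0.     0.434 -0.094  0.043]
 [ 0.719  0.168  0.     0.706  0.156  0.061]
 [ 0.629  0.212  0.     0.628  0.211  0.005]
 [ 0.658 -0.327  0.     0.656 -0.325  0.013]
 [ 0.804 -0.023  0.     0.79  -0.026  0.049]
 [ 0.765 -0.196  0.     0.763 -0.196  0.005]
 [ 0.733 -0.371  0.     0.732 -0.371  0.002]]
scene [[ 0.432 -0.223  0.     0.424 -0.2    0.029]
 [ 0.585 -0.239  0.     0.569 -0.209  0.039]
 [ 0.626 -0.027  0.     0.578  0.034  0.105]]
[-0.69557513 -0.26800594 -1.12797946  1.        ]
```

View pics/topc.png

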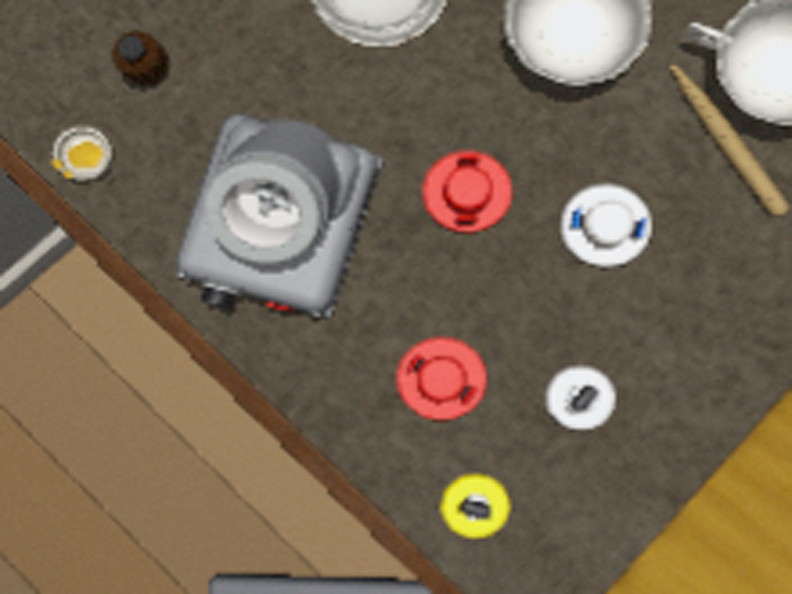

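View pics/scc.png

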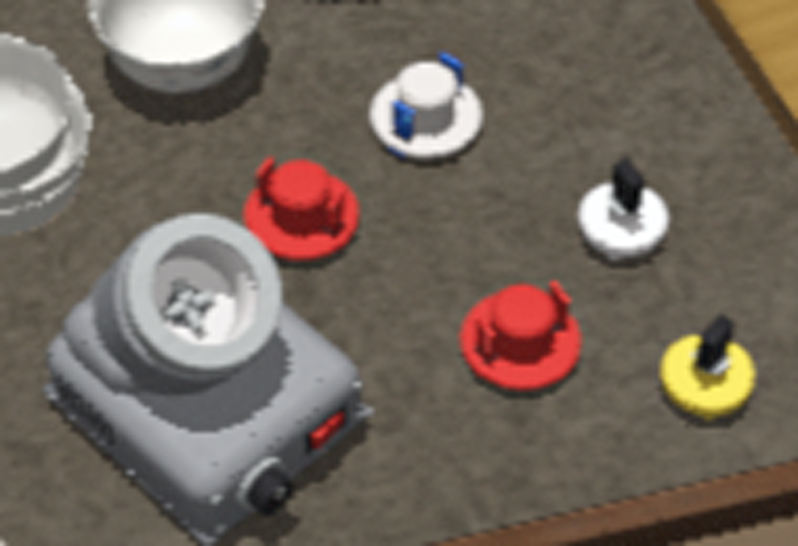

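```bash
cat > m1.py <<'E'
from h import *
d=np.load("top0.npz",allow_pickle=True);im=d["im"];D=d["D"]
hsv=cv2.cvtColor(im,cv2.COLOR_BGR2HSV)
def circ(name,im,box,mask,z,st=None):
    x0,y0,x1,y1=box;m=np.zeros(mask.shape,np.uint8);m[y0:y1,x0:x1]=mask[y0:y1,x0:x1]
    cs,_=cv2.findContours(m,cv2.RETR_EXTERNAL,cv2.CHAIN_APPROX_NONE);c=max(cs,key=cv2.contourArea)
    h=cv2.convexHull(c).reshape(-1,2)
    p=onz(name,c.reshape(-1,2),z,st)
    (cx,cy),r=cv2.minEnclosingCircle(p[:,:2].astype(np.float32))
    A=np.c_[2*p[:,:2],np.ones(len(p))];s=np.linalg.lstsq(A,(p[:,:2]**2).sum(1),rcond=None)[0]
    print(name,"mec",cx,cy,2*r,"lsq",s[:2],2*np.sqrt(s[2]+s[0]**2+s[1]**2))
if __name__=="__main__":
    w=((hsv[...,2]>150)&(hsv[...,1]<60)).astype(np.uint8)
    circ("top",im,(355,235,390,268),w,0.021)
    circ("top",im,(355,180,400,215),w,0.013)
    bl=(hsv[...,0]>95)&(hsv[...,0]<130)&(hsv[...,1]>120)
    ys,xs=np.nonzero(bl[180:215,355:400]);xs+=355;ys+=180
    for sd in (xs<378,xs>=378):
        uv=np.array([[xs[sd].mean(),ys[sd].mean()]]);print("tab",uv,sd.sum(),onz("top",uv,0.04),onz("top",uv,0.03))
    bk=hsv[...,2]<90; ys,xs=np.nonzero(bk[240:260,361:381]);xs+=361;ys+=240
    P=onz("top",np.c_[xs,ys],0.064)[:,:2];c=P.mean(0);u,s,v=np.linalg.svd(P-c);print("grip",c,len(P),s/np.sqrt(len(P))*np.sqrt(12),v[0],np.degrees(np.arctan2(v[0,1],v[0,0])))
    s=np.load("scene0.npz",allow_pickle=True);h2=cv2.cvtColor(s["im"],cv2.COLOR_BGR2HSV)
    w2=((h2[...,2]>150)&(h2[...,1]<60)).astype(np.uint8)
    circ("scene",s["im"],(370,185,405,215),w2,0.021)
    circ("scene",s["im"],(322,155,360,192),w2,0.013)
E
python3 m1.py
```

```text
top mec 0.42287471890449524 -0.20424334704875946 0.0551079660654068 lsq [ 0.42272573 -0.20405982] 0.05293658261324671
top mec 0.5767229795455933 -0.22252078354358673 0.07371632009744644 lsq [ 0.57668553 -0.22239729] 0.07097312751129842
tab [[369.55555556 196.22222222]] 9 [[ 0.57758193 -0.19524798  0.04      ]] [[ 0.57869723 -0.19610905  0.03      ]]
tab [[387.33333333 198.83333333]] 6 [[ 0.57141964 -0.24661995  0.04      ]] [[ 0.57248723 -0.24787873  0.03      ]]
grip [ 0.42213571 -0.19469909] 66 [0.06952806 0.06343452] [-0.98730463  0.15883819] 170.86053284025937
scene mec 0.42610716819763184 -0.20691341161727905 0.05774703249335289 lsq [ 0.42595949 -0.20565841] 0.046254400180375826
scene mec 0.5834770202636719 -0.2295045405626297 0.08182743936777115 lsq [ 0.58288091 -0.22811898] 0.07467714083487997
```

Run:
```python
from h import *
d=np.load("top0.npz",allow_pickle=True);im=d["im"];D=d["D"]
hsv=cv2.cvtColor(im,cv2.COLOR_BGR2HSV)
# rim ring depth points
yy,xx=np.mgrid[165:225,255:320]
P=dep("top",np.c_[xx.ravel(),yy.ravel()],D).reshape(60,65,3)
g=hsv[165:225,255:320]
rng=np.random.default_rng(0)
pts=P.reshape(-1,3);ok=(pts[:,2]>0.06)&(g[...,2].ravel()>120)&(g[...,1].ravel()<60);Q=pts[ok]
best=0
for k in range(4000):
    a,b,c=Q[rng.choice(len(Q),3,False)];n=np.cross(b-a,c-a);l=np.linalg.norm(n)
    if l<2e-4: continue
    n/=l;n*=np.sign(n[2])
    if abs(n[2]-.866)>.06: continue
    i=np.abs((Q-a)@n)<.0015
    if i.sum()>best: best=i.sum();bi=i
R=Q[bi];c=R.mean(0);u,s,v=np.linalg.svd(R-c);n=v[2]*np.sign(v[2,2]);print(len(R),c,n,np.degrees(np.arccos(n[2])),np.degrees(np.arctan2(n[1],n[0])))
U=np.cross(n,[0,0,1]);U/=np.linalg.norm(U);V=np.cross(n,U)
q=np.c_[(R-c)@U,(R-c)@V];(a,b),r=cv2.minEnclosingCircle(q.astype(np.float32));print(c+a*U+b*V,2*r)
```

```text
219 [0.565154   0.04470768 0.13584856] [-0.46277976  0.11332696  0.87919958] 28.45404104507573 166.24001565185375
[0.56591771 0.04653284 0.13601529] 0.08782777190208435
```

```bash
cat >> h.py <<'E'
from scipy.spatial.transform import Rotation as Rot
def togo(pos,Rm,st=None):
    st=st or get_state()
    w=(Rot.from_matrix(Rm)*Rot.from_matrix(Rst(st)).inv()).as_rotvec()
    dp=np.array(pos)-st["eef_pos"]
    print("t",round(st["t"],2),"turn",np.round(w,4),"shift",np.round(dp,4),"|w|",round(np.linalg.norm(w),3),"w",round(st["width"],4),"F",np.round(st["force"],1))
    return w,dp
def tool(zdir,xhint):
    z=np.array(zdir,float);z/=np.linalg.norm(z);x=np.array(xhint,float);x-=z*(x@z);x/=np.linalg.norm(x)
    return np.c_[x,np.cross(z,x),z]
AZ=np.radians(165.5)
N=np.array([np.cos(AZ)*.5,np.sin(AZ)*.5,.8660254])
C=np.array([.566,.0465,.136])
E
python3 - <<'E'
from h import *
togo(C+.13*N,tool(-N,[.967,-.255,0]))
E
```

```text
t 0.15 turn [-0.1564 -0.4998  0.1032] shift [ 0.263  -0.5676  0.0487] |w| 0.534 w 0.0875 F [-0.1 -1.   0.8]
```

>>> play_rows([
  [-0.015, -0.045, 0.01, 0.024, -0.05, 0.012, 1],
  [-0.015, -0.045, 0.01, 0.024, -0.05, 0.012, 1],
  [-0.015, -0.045, 0.01, 0.024, -0.05, 0.01, 1],
  [-0.015, -0.045, 0.01, 0.024, -0.05, 0.006, 1],
  [-0.015, -0.045, 0.01, 0.024, -0.05, 0.004, 1],
  [-0.015, -0.045, 0.01, 0.024, -0.05, 0.003, 1],
  [-0.015, -0.045, 0.01, 0.024, -0.05, 0.002, 1],
  [-0.015, -0.045, 0.01, 0.024, -0.05, 0, 1],
  [-0.015, -0.045, 0.01, 0.024, -0.05, 0, 1],
  [-0.015, -0.045, 0.01, 0.024, -0.05, 0, 1],
  [-0.015, -0.045, 0.01, 0.024, -0.05, 0, 1],
])

```text
t: 1.52
eef_pos: [0.5082, 0.066, 0.2477]
ee_rot: [3.127, -0.539, -0.238]
force: [1.7, -0.4, 0.1]
width: 0.0877
```

Run:
```python
from h import *
togo(C+.13*N,tool(-N,[.967,-.255,0]));print(get_state()["q"],get_state()["qd"])
st=get_state();im,D=grab_frame("wrist");cv2.imwrite("pics/w1.png",im);np.savez("w1.npz",im=im,D=D,st=np.array(st,dtype=object))
```

```text
t 1.52 turn [ 0.0185  0.0112 -0.0123] shift [-0.0052 -0.0032  0.0009] |w| 0.025 w 0.0877 F [ 1.7 -0.4  0.1]
[ 0.8272988  -0.24246798 -0.90966997  0.71230135 -0.77238169  0.01248132] [-1.23669803 -0.1471817  -0.47603213  0.75944809  0.88783606  0.49566329]
```

View pics/w1.png

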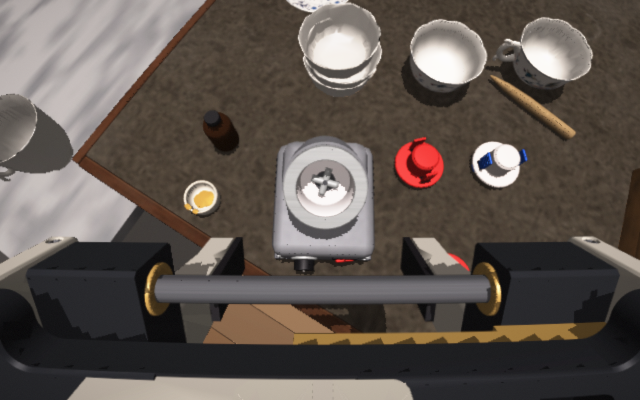

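>>> play_rows([
  [0, 0, 0, -0.005, -0.003, 0, 1],
  [0, 0, 0, 0, 0, 0, 1],
  [0, 0, 0, 0, 0, 0, 1],
])

```text
t: 1.95
eef_pos: [0.502, 0.0553, 0.246]
ee_rot: [3.125, -0.538, -0.245]
force: [0.1, 0.7, -0.5]
width: 0.0873
```

Run:
```python
from h import *
togo(C+.13*N,tool(-N,[.967,-.255,0]));print(get_state()["q"],get_state()["qd"])
st=get_state();im,D=grab_frame("wrist");cv2.imwrite("pics/w2.png",im);np.savez("w2.npz",im=im,D=D,st=np.array(st,dtype=object))
cv2.imwrite("pics/w2c.png",cv2.resize(im[100:280,220:420],None,fx=3.6,fy=3.3,interpolation=cv2.INTER_CUBIC))
```

```text
t 1.95 turn [ 0.0203  0.0101 -0.0042] shift [0.0011 0.0074 0.0026] |w| 0.023 w 0.0873 F [ 0.1  0.7 -0.5]
[ 0.82236666 -0.25857872 -0.92330721  0.70978151 -0.77757757  0.01371204] [ 0.01162863 -0.00057331  0.00110595 -0.00320045 -0.00470637 -0.00392463]
```

View pics/w2c.png

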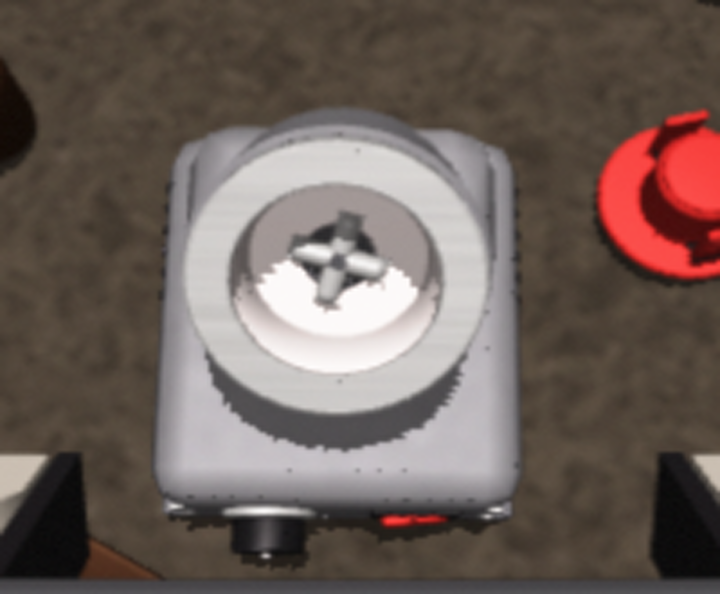

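```bash
cat > m2.py <<'E'
from h import *
import sys
def rim(f,box,ring_v=(150,215)):
    d=np.load(f,allow_pickle=True);im=d["im"];D=d["D"];st=d["st"].item()
    x0,y0,x1,y1=box
    yy,xx=np.mgrid[y0:y1,x0:x1];uv=np.c_[xx.ravel(),yy.ravel()]
    P=dep("wrist",uv,D,st)
    r=P-C;h=r@N;rad=np.linalg.norm(r-np.outer(h,N),axis=1)
    k=(np.abs(h)<.008)&(rad>.032)&(rad<.046)&(D[uv[:,1],uv[:,0]]>0)
    Q=P[k]
    for _ in range(5):
        c=np.median(Q,0);u,s,v=np.linalg.svd(Q-Q.mean(0),full_matrices=False);n=v[2]*np.sign(v[2,2]);e=(Q-Q.mean(0))@n
        Q=Q[np.abs(e)<max(.0008,2*e.std())]
    m=Q.mean(0)
    print("plane n",n,"tilt",np.degrees(np.arccos(n[2])),"az",np.degrees(np.arctan2(n[1],n[0])),"npts",len(Q),"res",e.std(),"h of C",(C-m)@n)
    # all px on that plane connected -> circle
    hh=(P-m)@n;k=(np.abs(hh)<.0025);M=np.zeros(im.shape[:2],np.uint8);M[uv[k,1],uv[k,0]]=255
    nl,lab,stt,_=cv2.connectedComponentsWithStats(M);b=1+np.argmax(stt[1:,4]);M=(lab==b).astype(np.uint8)
    cs,_=cv2.findContours(M,cv2.RETR_EXTERNAL,cv2.CHAIN_APPROX_NONE);c=max(cs,key=cv2.contourArea).reshape(-1,2)
    o,dd=ray("wrist",c,st);p=o+dd*(((m-o)@n)/(dd@n))[:,None]
    U=np.cross(n,[0,0,1]);U/=np.linalg.norm(U);V=np.cross(n,U)
    q=np.c_[(p-m)@U,(p-m)@V];(a,bb),rr=cv2.minEnclosingCircle(q.astype(np.float32))
    A=np.c_[2*q,np.ones(len(q))];s=np.linalg.lstsq(A,(q**2).sum(1),rcond=None)[0]
    print("mec",m+a*U+bb*V,2*rr,"lsq",m+s[0]*U+s[1]*V,2*np.sqrt(s[2]+s[0]**2+s[1]**2))
if __name__=="__main__":
    rim("w2.npz",(255,120,370,245))
    d=np.load("w2.npz",allow_pickle=True);st=d["st"].item()
    t=np.array([[348,220],[300,250],[328,298],[380,265],[338,260]],float);uv=np.c_[220+t[:,0]/3.6,100+t[:,1]/3.3]
    o,dd=ray("wrist",uv,st);p0=C-.033*N
    p=o+dd*(((p0-o)@N)/(dd@N))[:,None];print(np.round(p,4),np.linalg.norm(p-p0,axis=1))
    X=np.array([-np.cos(AZ),-np.sin(AZ),0]);X-=N*(X@N);X/=np.linalg.norm(X);Y=np.cross(N,X)
    q=p-p[4];print(np.degrees(np.arctan2(q@Y,q@X)))
    print(np.degrees(np.arctan2((p[2]-p[0])@Y,(p[2]-p[0])@X)),np.degrees(np.arctan2((p[3]-p[1])@Y,(p[3]-p[1])@X)))
E
python3 m2.py
```

```text
plane n [-0.48229449  0.131781    0.86604029] tilt 29.998293726617657 az 164.7176687566063 npts 2269 res 0.0005544302185165519 h of C 0.0018048447075807786
mec [0.5671351  0.04593253 0.13463447] 0.08778395503759384 lsq [0.56716678 0.04592646 0.13465303] 0.08669890106946368
[[0.5926 0.0356 0.1144]
 [0.5877 0.0522 0.1092]
 [0.5715 0.0475 0.1008]
 [0.5772 0.0292 0.1066]
 [0.5819 0.0415 0.1075]] [0.01440939 0.01151578 0.01341224 0.01402132 0.00084306]
[-12.67583235  73.80836618 166.67345561 -97.37622197   0.        ]
167.00343980436787 -101.62334872495026
```

```bash
sed -i 's/^AZ=.*/AZ=np.radians(164.9)/; s/^C=.*/C=np.array([.5671,.0459,.1346])/' h.py
python3 - <<'E'
from h import *
y=np.radians(-60);togo([.423,-.204,.18],tool([0,0,-1],[np.cos(y),np.sin(y),0]))
E
```

```text
t 2.0 turn [ 0.3462  0.4311 -0.778 ] shift [-0.079  -0.2595 -0.0659] |w| 0.954 w 0.0876 F [-0.6 -0.2  1.1]
```

>>> play_rows([
  [0.043, 0.054, -0.097, -0.01, -0.032, 0, 1],
  [0.043, 0.054, -0.097, -0.01, -0.032, 0, 1],
  [0.043, 0.054, -0.097, -0.01, -0.032, -0.01, 1],
  [0.043, 0.054, -0.097, -0.01, -0.032, -0.01, 1],
  [0.043, 0.054, -0.097, -0.01, -0.032, -0.01, 1],
  [0.043, 0.054, -0.097, -0.01, -0.032, -0.012, 1],
  [0.043, 0.054, -0.097, -0.01, -0.032, -0.012, 1],
  [0.043, 0.054, -0.097, -0.01, -0.032, -0.012, 1],
  [0, 0, 0, 0, 0, 0, 1],
])

```text
t: 3.12
eef_pos: [0.4257, -0.1937, 0.1792]
ee_rot: [-3.138, 0.018, -1.046]
force: [-0.1, 0.2, -0.2]
width: 0.0875
```

Run:
```python
from h import *
y=np.radians(-60);togo([.423,-.204,.18],tool([0,0,-1],[np.cos(y),np.sin(y),0]));print(get_state()["q"])
st=get_state();im,D=grab_frame("wrist");cv2.imwrite("pics/w3.png",im);np.savez("w3.npz",im=im,D=D,st=np.array(st,dtype=object))
```

```text
t 3.12 turn [-0.0177 -0.0057 -0.0014] shift [-0.0027 -0.0103  0.0008] |w| 0.019 w 0.0875 F [-0.1  0.2 -0.2]
[-0.02119993  0.03725745 -0.44133048 -0.0197248  -1.09836852  0.5552196 ]
```

View pics/w3.png

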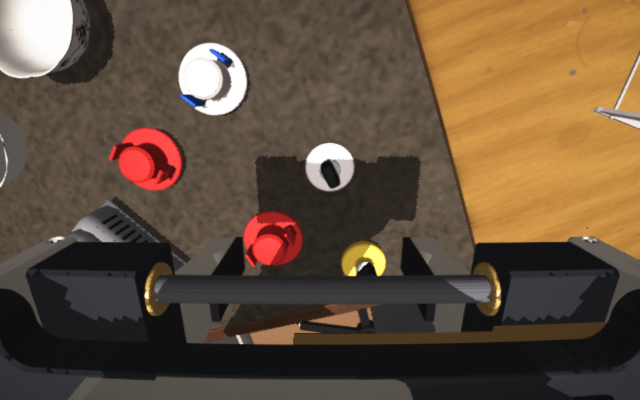

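```bash
cat > m3.py <<'E'
from h import *
import sys
f=sys.argv[1];box=[int(v) for v in sys.argv[2].split(",")]
d=np.load(f,allow_pickle=True);im=d["im"];D=d["D"];st=d["st"].item()
x0,y0,x1,y1=box
cv2.imwrite("pics/"+f[:-4]+"c.png",cv2.resize(im[y0:y1,x0:x1],None,fx=7,fy=7,interpolation=cv2.INTER_CUBIC))
yy,xx=np.mgrid[y0:y1,x0:x1];uv=np.c_[xx.ravel(),yy.ravel()]
P=dep("wrist",uv,D,st)
k=(P[:,2]>.06)&(P[:,2]<.07);Q=P[k];print("top pts",k.sum(),Q[:,2].mean())
r=cv2.minAreaRect(Q[:,:2].astype(np.float32));b=cv2.boxPoints(r);e=[b[1]-b[0],b[2]-b[1]];e=max(e,key=np.linalg.norm)
print(r,"long az",np.degrees(np.arctan2(e[1],e[0])))
# disc
k=(np.abs(P[:,2]-.021)<.005)
M=np.zeros(im.shape[:2],np.uint8);M[uv[k,1],uv[k,0]]=1
cs,_=cv2.findContours(M,cv2.RETR_EXTERNAL,cv2.CHAIN_APPROX_NONE);c=max(cs,key=cv2.contourArea).reshape(-1,2)
p=onz("wrist",c,.021,st);print("disc z",P[k][:,2].mean(),cv2.minEnclosingCircle(p[:,:2].astype(np.float32)))
E
python3 m3.py w3.npz 295,130,365,205
```

```text
top pts 279 0.06270272956987641
((0.4239676892757416, -0.2061855047941208), (0.011904124170541763, 0.023361828178167343), 57.611961364746094) long az -32.388073
disc z 0.02013505309910263 ((0.4238753318786621, -0.20660905539989471), 0.027036966755986214)
```

View pics/w3c.png

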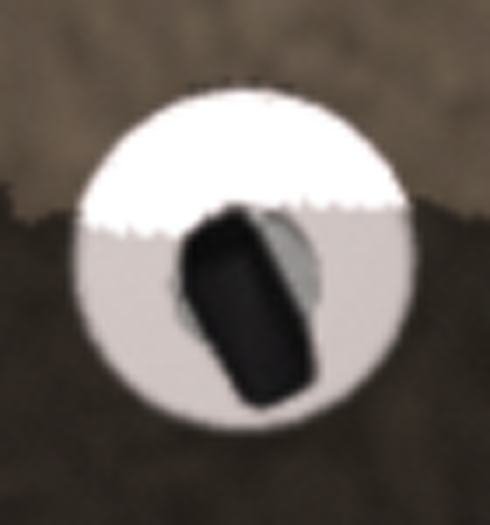

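Run:
```python
from h import *
y=np.radians(-32.4);togo([.424,-.2064,.053],tool([0,0,-1],[np.cos(y),np.sin(y),0]))
```

```text
t 3.17 turn [-0.0156 -0.008   0.478 ] shift [-0.002  -0.0134 -0.1267] |w| 0.478 w 0.0875 F [-0.8  0.1  0.4]
```

Candidates: white/black runner at wrist (330,167) fits (54 mm white disc, black grip); the yellow one at (363,262) is the look-alike. Going for the white.

>>> play_rows([
  [-0.005, -0.003, 0.12, -0.001, -0.004, -0.005, 1],
  [-0.005, -0.003, 0.12, -0.001, -0.004, -0.01, 1],
  [-0.005, -0.002, 0.12, 0, -0.004, -0.01, 1],
  [0, 0, 0.118, 0, -0.001, -0.01, 1],
  [0, 0, 0, 0, 0, -0.02, 1],
  [0, 0, 0, 0, 0, 0, 1],
  [0, 0, 0, 0, 0, 0, 1],
])

```text
t: 4.05
eef_pos: [0.43, -0.1966, 0.127]
ee_rot: [-3.138, -0.009, -0.526]
force: [1.0, -0.4, 0.3]
width: 0.0876
```

Run:
```python
from h import *
y=np.radians(-32.4);togo([.424,-.2064,.053],tool([0,0,-1],[np.cos(y),np.sin(y),0]))
```

```text
t 4.05 turn [ 0.0012  0.0095 -0.0399] shift [-0.006  -0.0098 -0.074 ] |w| 0.041 w 0.0876 F [ 1.  -0.4  0.3]
```

>>> play_rows([
  [0, 0.005, -0.02, -0.006, -0.01, 0, 1],
  [0, 0.005, -0.02, 0, 0, -0.01, 1],
  [0, 0, 0, 0, 0, -0.015, 1],
  [0, 0, 0, 0, 0, -0.015, 1],
  [0, 0, 0, 0, 0, 0, 1],
  [0, 0, 0, 0, 0, 0, 1],
])

```text
t: 4.8
eef_pos: [0.4247, -0.2077, 0.087]
ee_rot: [3.141, -0.003, -0.572]
force: [0.7, -0.6, -0.7]
width: 0.0876
```

Run:
```python
from h import *
y=np.radians(-32.4);togo([.424,-.2064,.053],tool([0,0,-1],[np.cos(y),np.sin(y),0]))
```

```text
t 4.8 turn [0.0018 0.002  0.0064] shift [-0.0007  0.0013 -0.034 ] |w| 0.007 w 0.0876 F [ 0.7 -0.6 -0.7]
```

Now down and close.

>>> play_rows([
  [0, 0, 0, 0, 0.001, -0.015, 1],
  [0, 0, 0, 0, 0, -0.015, 1],
  [0, 0, 0, 0, 0, -0.003, 1],
  [0, 0, 0, 0, 0, 0, 1],
])

```text
t: 5.3
eef_pos: [0.4267, -0.2073, 0.0559]
ee_rot: [-3.14, -0.007, -0.573]
force: [-0.2, 0.2, 0.1]
width: 0.0877
```

Run:
```python
from h import *
y=np.radians(-32.4);togo([.424,-.2064,.053],tool([0,0,-1],[np.cos(y),np.sin(y),0]))
st=get_state();im,D=grab_frame("wrist");cv2.imwrite("pics/w4.png",im)
```

```text
t 5.3 turn [0.0026 0.0064 0.0074] shift [-0.0027  0.0009 -0.0029] |w| 0.01 w 0.0877 F [-0.2  0.2  0.1]
```

View pics/w4.png

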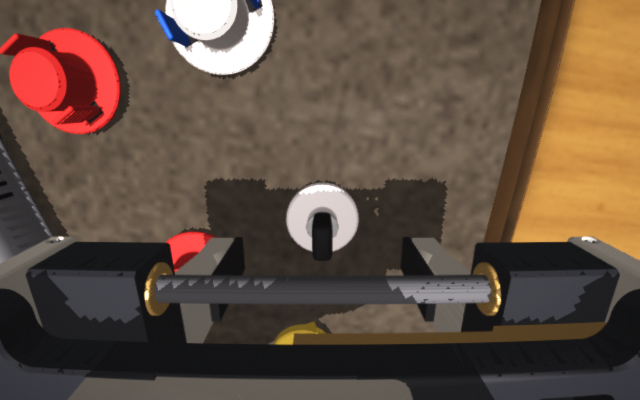

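>>> play_rows([
  [0, 0.005, 0.007, -0.003, 0.001, -0.003, 1],
  [0, 0, 0, 0, 0, 0, 0],
  [0, 0, 0, 0, 0, 0, 0],
  [0, 0, 0, 0, 0, 0, 0],
  [0, 0, 0, 0, 0, 0, 0],
  [0, 0, 0, 0, 0, 0, 0],
  [0, 0, 0, 0, 0, 0, 0],
], grip_force=25)

```text
t: 6.22
eef_pos: [0.4245, -0.2063, 0.0541]
ee_rot: [3.141, -0.004, -0.565]
force: [0.4, -0.4, -0.1]
width: 0.0333
```

Run:
```python
from h import *
y=np.radians(-32.4);togo([.424,-.2064,.053],tool([0,0,-1],[np.cos(y),np.sin(y),0]));print(get_state())
```

```text
t 6.22 turn [ 0.0028  0.0035 -0.0003] shift [-0.0005 -0.0001 -0.0011] |w| 0.004 w 0.0333 F [ 0.4 -0.4 -0.1]
{'t': 6.225, 'q': array([-0.03147277,  0.17802748, -0.62422214,  0.00384796, -0.76498128,
        1.03428712]), 'qd': array([ 0.00179476,  0.00107878, -0.0009743 , -0.00031876, -0.00012027,
        0.00052825]), 'joint_efforts': array([ 7.15901638e-05, -3.63885534e+01,  2.17892593e+01,  5.12814626e+00,
        9.84493503e-02, -2.75164648e-04]), 'eef_pos': array([ 0.42447077, -0.20633451,  0.05407562]), 'ee_rot': array([ 3.1411143 , -0.00442842, -0.56520977]), 'force': array([ 0.3517924 , -0.37478188, -0.06569982]), 'moment': array([ 0.00182184,  0.02520948, -0.03594574]), 'width': 0.033291349651286356}
```

Fingers still closing (≈70 mm/s).

>>> play_rows([
  [0, 0, 0, 0, 0, 0, 0],
  [0, 0, 0, 0, 0, 0, 0],
  [0, 0, 0, 0, 0, 0, 0],
  [0, 0, 0, 0, 0, 0, 0],
  [0, 0, 0, 0, 0, 0.015, 0],
  [0, 0, 0, 0, 0, 0.03, 0],
  [0, 0, 0, 0, 0, 0.04, 0],
  [0, 0, 0, 0, 0, 0.05, 0],
])

```text
t: 7.22
eef_pos: [0.4208, -0.2059, 0.1888]
ee_rot: [3.137, 0.004, -0.566]
force: [1.0, 0.3, -0.7]
width: 0.0002
```

Run:
```python
from h import *
a=np.radians(-12.5);X=np.array([-np.cos(AZ),-np.sin(AZ),0]);X-=N*(X@N);X/=np.linalg.norm(X);Y=np.cross(N,X)
print("N",N);togo(C+.10*N,tool(-N,np.cos(a)*X+np.sin(a)*Y))
```

```text
N [-0.48273632  0.13025225  0.8660254 ]
t 7.22 turn [-0.1557 -0.5055  0.083 ] shift [0.098  0.2648 0.0325] |w| 0.535 w 0.0002 F [ 1.   0.3 -0.7]
```

Run:
```python
from h import *
st=get_state();im,D=grab_frame("wrist");cv2.imwrite("pics/w5.png",im);np.savez("w5.npz",im=im,D=D,st=np.array(st,dtype=object));print(st["q"],st["eef_pos"])
```

```text
[-0.03141594  0.0247487  -0.44001209  0.00209076 -1.11208169  1.03551318] [ 0.42079082 -0.20587596  0.18875166]
```

View pics/w5.png

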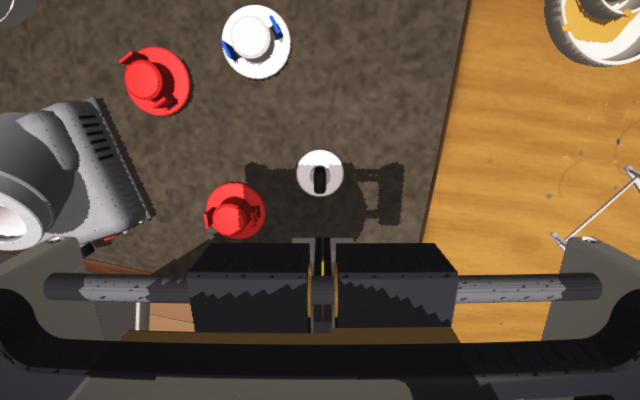

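```bash
python3 - <<'E'
from h import *
d=np.load("w5.npz",allow_pickle=True);im=d["im"];D=d["D"]
cv2.imwrite("pics/w5c.png",cv2.resize(im[215:345,240:405],None,fx=4.5,fy=4.5,interpolation=cv2.INTER_NEAREST))
H=np.array(camera_params("wrist")["hand_eye"])
for c in (300,312,318,322,326,332,345):
  for r in range(232,335,8):
    dd=D[r,c]
    p=(und("wrist",[[c,r]])*dd)@H[:3,:3].T+H[:3,3]
    if dd<.25: print(c,r,np.round(p[0]*1000,1),np.round(dd,3))
E
python3 m3.py w5.npz 285,135,360,210
```

```text
300 240 [ 11.2 -11.1 -33.4] 0.163
300 248 [  38.6   -6.1 -100. ] 0.092
300 256 [  38.4   -5.8 -104.8] 0.087
300 264 [  38.9   -5.4 -110.2] 0.082
300 272 [  38.5   -5.2 -113.6] 0.079
300 280 [  37.2   -5.1 -115.3] 0.077
300 288 [  34.9   -5.2 -115.2] 0.078
300 296 [  32.9   -5.2 -115.7] 0.078
300 304 [  29.5   -5.4 -114.2] 0.081
300 312 [  27.5   -5.4 -114.8] 0.081
300 320 [  24.9   -5.4 -114.7] 0.081
300 328 [  21.8   -5.6 -113.9] 0.083
312 240 [ 11.1  -4.9 -33.1] 0.164
312 248 [ 11.   -4.6 -42.4] 0.155
312 256 [  7.7  -4.6 -44.4] 0.154
312 264 [ 11.4  -4.1 -59.5] 0.138
312 272 [  31.2   -2.6 -100.8] 0.093
312 280 [  31.9   -2.5 -106.5] 0.087
312 288 [  30.5   -2.4 -108.2] 0.086
312 296 [  28.8   -2.4 -109.5] 0.085
312 304 [  25.1   -2.5 -108. ] 0.088
312 312 [  2.9  -3.5 -81.7] 0.119
312 320 [  0.   -3.5 -82.7] 0.119
312 328 [ -3.4  -3.6 -83.1] 0.12
318 240 [  9.7  -1.8 -30. ] 0.167
318 248 [  9.4  -1.7 -39.1] 0.158
318 256 [  9.6  -1.6 -48.2] 0.15
318 264 [  9.3  -1.5 -55.5] 0.143
318 272 [  9.9  -1.4 -63.7] 0.135
318 280 [  31.6   -0.8 -106.1] 0.088
318 288 [  30.6   -0.8 -108.4] 
[... 1095 characters left out ...]
 0.081
345 240 [ 11.4  12.2 -33.8] 0.163
345 248 [  38.9    7.  -100.6] 0.091
345 256 [  38.8    6.6 -105.5] 0.086
345 264 [  38.7    6.3 -109.8] 0.082
345 272 [  38.6    6.1 -113.8] 0.078
345 280 [  37.4    6.  -115.5] 0.077
345 288 [  34.8    6.1 -115. ] 0.078
345 296 [  31.9    6.2 -114.3] 0.08
345 304 [  30.4    6.1 -115.5] 0.079
345 312 [  27.2    6.3 -114.4] 0.081
345 320 [  25.3    6.3 -115.2] 0.081
345 328 [  22.5    6.4 -114.8] 0.082
top pts 260 0.06269544665410384
((0.4238296449184418, -0.20588669180870056), (0.01128790806978941, 0.02322172001004219), 57.187828063964844) long az -32.812225
disc z 0.02010056672788179 ((0.42423099279403687, -0.2064889818429947), 0.027067773044109344)
```

View pics/w5c.png

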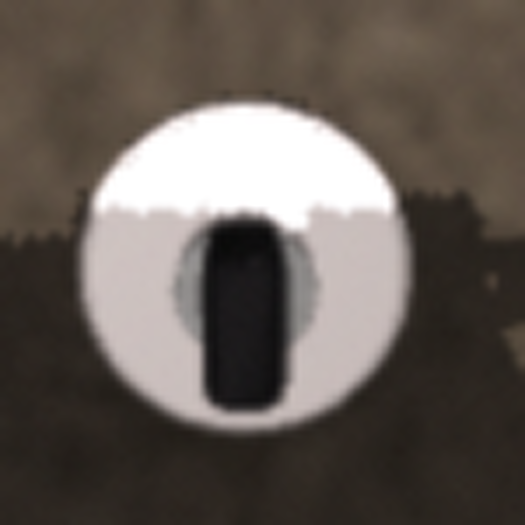

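Run:
```python
from h import *
d=np.load("w5.npz",allow_pickle=True);D=d["D"]
H=np.array(camera_params("wrist")["hand_eye"])
for c in (300,318,326):
  for r in range(228,244,1):
    dd=D[r,c];p=(und("wrist",[[c,r]])*dd)@H[:3,:3].T+H[:3,3]
    print(c,r,np.round(p[0]*1000,1),end=";")
  print()
st=get_state()
im,D=grab_frame("scene");cv2.imwrite("pics/s5.png",im);np.savez("s5.npz",im=im,D=D)
def proj(n,P):
    c=camera_params(n);E=np.array(c["extrinsics"]);q=(E@np.r_[P,1])[:3];q=np.array([q[0],-q[1],-q[2]])
    return cv2.projectPoints(q.reshape(1,3),np.zeros(3),np.zeros(3),np.array(c["camera_matrix"]),np.array(c["dist"]))[0].ravel(),q[2]
R=Rst(st)
for z in (.011,0,-.027,-.05): print(z,proj("scene",st["eef_pos"]+R[:,2]*z))
```

```text
300 228 [-72.3 -27.9 189.8];300 229 [-73.7 -27.9 190.1];300 230 [  78.6    0.4 -183.5];300 231 [-76.  -27.9 188.9];300 232 [-77.9 -28.  190.2];300 233 [-79.6 -28.1 190.9];300 234 [-80.9 -28.1 190.6];300 235 [-82.6 -28.2 191.3];300 236 [-83.8 -28.2 190.9];300 237 [-84.9 -28.2 190.3];300 238 [ 10.9 -11.4 -30.1];300 239 [ 11.  -11.3 -31.6];300 240 [ 11.2 -11.1 -33.4];300 241 [ 11.  -11.1 -34.2];300 242 [ 11.3 -11.  -35.9];300 243 [ 38.9  -6.3 -97.3];
318 228 [-72.5  -4.9 190.3];318 229 [-73.6  -4.9 189.6];318 230 [-74.6  -4.9 188.8];318 231 [-76.5  -4.9 190. ];318 232 [-77.3  -4.9 188.8];318 233 [-78.5  -4.9 188.3];318 234 [-79.7  -4.9 187.8];318 235 [-82.2  -5.  190.5];318 236 [-83.8  -5.  190.8];318 237 [  9.6  -1.9 -25.8];318 238 [  9.5  -1.9 -26.9];318 239 [  9.5  -1.9 -28.1];318 240 [  9.7  -1.8 -30. ];318 241 [  9.4  -1.8 -30.6];318 242 [  9.6  -1.8 -32.3];318 243 [  9.5  -1.8 -33.3];
326 228 [-71.9   5.3 188.8];326 229 [-73.9   5.3 190.3];326 230 [-75.5   5.3 190.8];326 231 [-76.3   5.3 189.4];326 232 [-77.7   5.3 189.7];326 233 [-79.2   5.3 190. ];326 234 [-79.9   5.3 188.3];326 235 [-82.    5.3 189.9];326 236 [-83.7   5.3 190.5];326 237 [  78.6    0.4 -183.5];326 238 [  9.8   2.5 -27.5];326 239 [  9.5   2.4 -28.1];326 240 [  9.7   2.4 -30. ];326 241 [  9.5   2.4 -30.7];326 242 [  9.6   2.4 -32.3];326 243 [  9.7   2.4 -33.9];
0.011 (array([394.70725024, 158.45741502]), np.float64(1.2102900945568327))
0 (array([395.16093767, 155.30124647]), np.float64(1.201702646892078))
-0.027 (array([396.30067486, 147.36275879]), np.float64(1.1806243662604072))
-0.05 (array([397.30191443, 140.377447  ]), np.float64(1.1626687938704658))
```

View pics/s5.png

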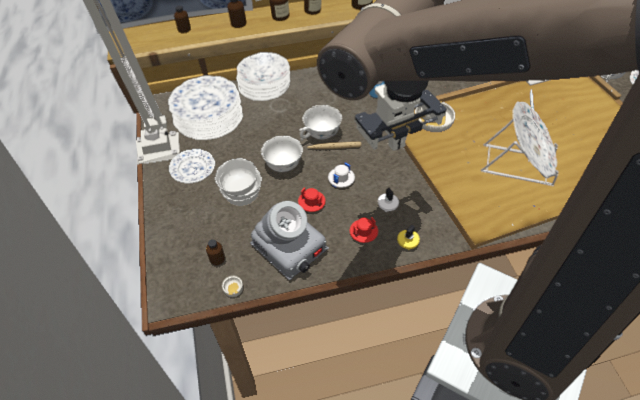

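```bash
cat >> h.py <<'E'
TIP=-0.026  # tool z of the fingertips as measured in two cameras
def tiptarget(p,zdir): # reported TCP for tips at p
    z=np.array(zdir)/np.linalg.norm(zdir); return np.array(p)-TIP*z
E
python3 - <<'E'
from h import *
d=np.load("s5.npz");D=d["D"]
for uv in ([402,146],[400,145],[404,148],[402,143]): print(uv,dep("scene",[uv],D),D[uv[1],uv[0]])
y=np.radians(-32.6);togo(tiptarget([.424,-.2062,.042],[0,0,-1]),tool([0,0,-1],[np.cos(y),np.sin(y),0]))
E
```

```text
[402, 146] [[ 0.41359143 -0.21475482  0.22645356]] 1.178528
[400, 145] [[ 0.41589554 -0.20632698  0.23583987]] 1.1675289
[404, 148] [[ 0.47605855 -0.41696862  0.01264561]] 1.4732476
[402, 143] [[ 0.41260089 -0.20866912  0.24198502]] 1.1628915
t 7.33 turn [ 0.004   0.0048 -0.0041] shift [-0.0008  0.0006 -0.1775] |w| 0.008 w 0.0002 F [ 0.8 -0.4 -0.4]
```

>>> play_rows([
  [0.004, 0.005, -0.004, -0.001, 0.001, -0.02, 0.6],
  [0, 0, 0, 0, 0, -0.025, 0.6],
  [0, 0, 0, 0, 0, -0.02, 0.6],
  [0, 0, 0, 0, 0, -0.01, 0.6],
  [0, 0, 0, 0, 0, 0, 0.6],
  [0, 0, 0, 0, 0, 0, 0.6],
  [0, 0, 0, 0, 0, 0, 0.6],
])

```text
t: 8.2
eef_pos: [0.4252, -0.2059, 0.1185]
ee_rot: [-3.139, -0.005, -0.569]
force: [0.1, 0.1, 1.2]
width: 0.0523
```

Run:
```python
from h import *
y=np.radians(-32.6);togo(tiptarget([.424,-.2062,.042],[0,0,-1]),tool([0,0,-1],[np.cos(y),np.sin(y),0]))
```

```text
t 8.2 turn [ 0.0002  0.0057 -0.0001] shift [-0.0012 -0.0003 -0.1025] |w| 0.006 w 0.0523 F [0.1 0.1 1.2]
```

>>> play_rows([
  [0, 0.004, 0, -0.001, 0, -0.025, 0.6],
  [0, 0, 0, 0, 0, -0.025, 0.6],
  [0, 0, 0, -0.001, 0, -0.015, 0.6],
  [0, 0, 0, -0.001, 0, -0.01, 0.6],
  [0, 0, 0, 0, 0, 0, 0.6],
])

```text
t: 8.82
eef_pos: [0.4251, -0.2062, 0.0447]
ee_rot: [-3.138, -0.008, -0.568]
force: [-0.1, 0.9, -0.3]
width: 0.0522
```

Run:
```python
from h import *
y=np.radians(-32.6);togo(tiptarget([.424,-.2062,.042],[0,0,-1]),tool([0,0,-1],[np.cos(y),np.sin(y),0]))
st=get_state();im,D=grab_frame("wrist");cv2.imwrite("pics/w6.png",im);np.savez("w6.npz",im=im,D=D,st=np.array(st,dtype=object))
```

```text
t 8.82 turn [ 0.0012  0.0088 -0.0007] shift [-0.0011  0.     -0.0287] |w| 0.009 w 0.0522 F [-0.1  0.9 -0.3]
```

View pics/w6.png

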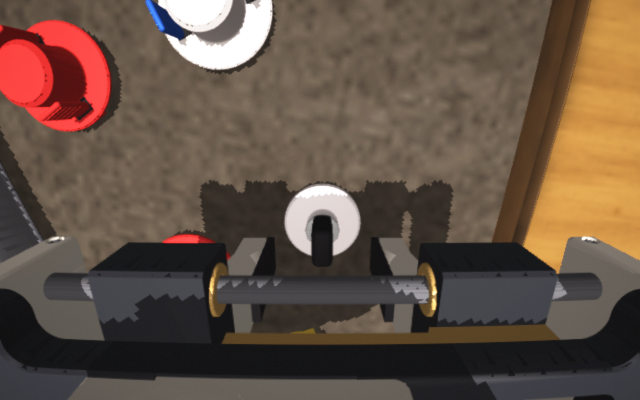

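>>> play_rows([
  [0, 0.008, 0, -0.002, 0, -0.01, 0.6],
  [0, 0, 0, 0, 0, -0.01, 0.6],
  [0, 0.003, 0, -0.001, 0, -0.008, 0.6],
  [0, 0, 0, 0, 0, 0, 0.6],
])

```text
t: 9.38
eef_pos: [0.4233, -0.2064, 0.0163]
ee_rot: [3.14, -0.001, -0.568]
force: [-0.3, -1.1, -0.1]
width: 0.052
```

Run:
```python
from h import *
y=np.radians(-32.6);togo(tiptarget([.424,-.2062,.042],[0,0,-1]),tool([0,0,-1],[np.cos(y),np.sin(y),0]))
st=get_state();im,D=grab_frame("wrist");cv2.imwrite("pics/w7.png",im[150:]);np.savez("w7.npz",im=im,D=D,st=np.array(st,dtype=object))
```

```text
t 9.38 turn [ 0.0015  0.0001 -0.0011] shift [ 0.0007  0.0002 -0.0003] |w| 0.002 w 0.052 F [-0.3 -1.1 -0.1]
```

View pics/w7.png

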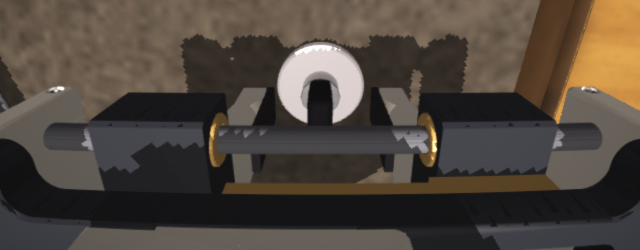

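>>> play_rows([
  [0, 0, 0, 0, 0, 0, 0],
  [0, 0, 0, 0, 0, 0, 0],
  [0, 0, 0, 0, 0, 0, 0],
  [0, 0, 0, 0, 0, 0, 0],
  [0, 0, 0, 0, 0, 0, 0],
  [0, 0, 0, 0, 0, 0, 0],
  [0, 0, 0, 0, 0, 0, 0],
], grip_force=25)

```text
t: 10.3
eef_pos: [0.4241, -0.2064, 0.0173]
ee_rot: [3.141, -0.003, -0.568]
force: [-0.2, 0.9, -0.2]
width: 0.0119
```

>>> play_rows([
  [0, 0, 0, 0, 0, 0.02, 0],
  [0, 0, 0, 0, 0, 0.04, 0],
  [0, 0, 0, 0, 0, 0.05, 0],
  [0, 0, 0, 0, 0, 0.05, 0],
  [0, 0, 0, 0, 0, 0.03, 0],
])

```text
t: 10.92
eef_pos: [0.4195, -0.2058, 0.2095]
ee_rot: [3.137, 0.006, -0.569]
force: [-0.1, -0.4, -2.4]
width: 0.0119
```

```bash
cat >> h.py <<'E'
X=np.array([-np.cos(AZ),-np.sin(AZ),0]);X-=N*(X@N);X/=np.linalg.norm(X);Y=np.cross(N,X)
def potR(a): a=np.radians(a); return tool(-N,np.cos(a)*X+np.sin(a)*Y)
def pottogo(h,a):
    "h: reported TCP height above the rim along N"
    st=get_state();w,dp=togo(C+h*N,potR(a),st)
    print(" togo X,Y,N",np.round([dp@X,dp@Y,dp@N],4),"turn X,Y,N deg",np.round(np.degrees([w@X,w@Y,w@N]),2),"F X,Y,N",np.round([st["force"]@v for v in (X,Y,N)],1))
E
python3 - <<'E'
from h import *
print(X,Y,N); pottogo(.075,-12.5)
E
```

```text
[ 0.83612383 -0.22560352  0.5       ] [ 2.60504508e-01  9.65472628e-01 -1.38777878e-17] [-0.48273632  0.13025225  0.8660254 ]
t 10.93 turn [-0.1577 -0.5065  0.0857] shift [ 0.1114  0.2615 -0.0099] |w| 0.537 w 0.0119 F [-0.1 -0.4 -2.4]
 togo X,Y,N [ 0.0292  0.2815 -0.0283] turn X,Y,N deg [  1.45 -30.37   4.83] F X,Y,N [-1.3 -0.4 -2.1]
```

>>> play_rows([
  [-0.026, -0.085, 0.014, 0.018, 0.04, 0.008, 0],
  [-0.026, -0.085, 0.014, 0.018, 0.042, 0.003, 0],
  [-0.026, -0.085, 0.014, 0.018, 0.042, 0, 0],
  [-0.026, -0.085, 0.014, 0.018, 0.042, 0, 0],
  [-0.026, -0.085, 0.014, 0.018, 0.042, 0, 0],
  [-0.026, -0.083, 0.014, 0.018, 0.04, 0, 0],
  [0, 0, 0, 0, 0, 0, 0],
  [0, 0, 0, 0, 0, 0, 0],
])

```text
t: 11.92
eef_pos: [0.5291, 0.0504, 0.2236]
ee_rot: [-2.997, -0.527, -0.52]
force: [-0.3, -0.9, -1.7]
width: 0.012
```

Run:
```python
from h import *
pottogo(.06,-12.5);print(get_state()["q"])
```

```text
t 11.93 turn [-0.0071  0.0239 -0.0046] shift [ 0.009   0.0033 -0.037 ] |w| 0.025 w 0.012 F [-0.3 -0.9 -1.7]
 togo X,Y,N [-0.0117  0.0055 -0.036 ] turn X,Y,N deg [-0.78  1.22  0.15] F X,Y,N [-0.9 -1.  -1.4]
[ 0.70230057 -0.19703216 -0.95627528  0.79614657 -0.62570997 -0.2277416 ]
```

>>> play_rows([
  [-0.004, 0.012, -0.003, -0.009, 0.008, -0.004, 0],
  [-0.004, 0.012, -0.002, 0.004, -0.001, -0.012, 0],
  [0, 0, 0, 0.006, -0.001, -0.012, 0],
  [0, 0, 0, 0, 0, 0, 0],
])

```text
t: 12.42
eef_pos: [0.5307, 0.0539, 0.1945]
ee_rot: [-3.018, -0.507, -0.519]
force: [-0.9, -0.4, -2.4]
width: 0.0116
```

Run:
```python
from h import *
pottogo(.04,-12.5);print(get_state()["q"])
st=get_state();im,D=grab_frame("wrist");cv2.imwrite("pics/w8.png",im);np.savez("w8.npz",im=im,D=D,st=np.array(st,dtype=object))
```

```text
t 12.43 turn [-0.0009 -0.0028  0.0055] shift [ 0.0171 -0.0028 -0.0253] |w| 0.006 w 0.0116 F [-0.9 -0.4 -2.4]
 togo X,Y,N [ 0.0023  0.0018 -0.0305] turn X,Y,N deg [ 0.15 -0.17  0.28] F X,Y,N [-1.9 -0.6 -1.7]
[ 0.68062769 -0.14465594 -0.9818129   0.83568015 -0.57683097 -0.27601958]
```

View pics/w8.png

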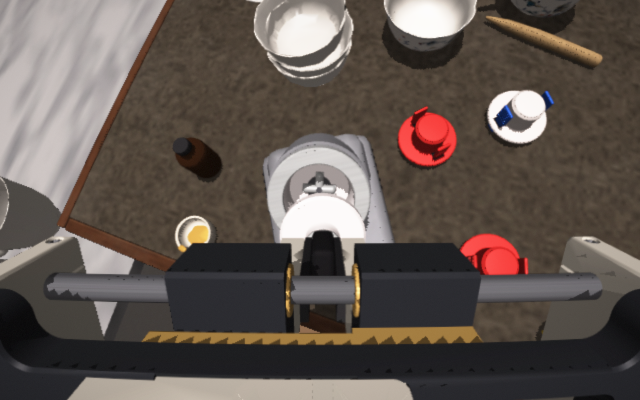

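```bash
cat > kin.py <<'E'
from h import *
from scipy.optimize import least_squares
def Rz(a):return Rot.from_euler("z",a).as_matrix()
def Ry(a):return Rot.from_euler("y",a).as_matrix()
def Rx(a):return Rot.from_euler("x",a).as_matrix()
def fk(q,p):
    a1,h0,l2,l3,e3,L,d=p
    # base: x forward in arm plane; lateral d
    A=Rz(q[0]); B=A@Ry(q[1]); F=A@Ry(q[1]-q[2]); W=F@Rx(S4*q[3])@Ry(np.pi/2+S5*q[4]+ (0))
    # tool z = W x-axis rotated so at q5=-pi/2.. handled below
    W=F@Rx(S4*q[3])@Ry(-q[4])
    pos=A@[a1,-d,h0]+B@[0,0,l2]+F@[l3,0,e3]+W@[L,0,0]
    return pos,W[:,0]
S4=1;S5=1
def load():
    out=[]
    for i in range(2,9):
        try: s=np.load(f"w{i}.npz",allow_pickle=True)["st"].item();out.append(s)
        except Exception: pass
    q0=np.array([1.49510305,.359389697,.0110801783,-.000358,-1.22408161,-.288061459])
    out.append(dict(q=q0,eef_pos=np.array([.24001741,.6303325,.19962867]),ee_rot=np.array([3.13996782,-.00013,-.363876720])))
    return out
def fit():
    global S4
    best=None
    for s in (1,-1):
        S4=s;ss=load()
        f=lambda p:np.concatenate([np.r_[fk(x["q"],p)[0]-x["eef_pos"],.3*(fk(x["q"],p)[1]-Rst(x)[:,2])] for x in ss])
        r=least_squares(f,[0.1,.3,.4,.4,0,.3,.19])
        if best is None or r.cost<best[0]: best=(r.cost,s,r.x,np.abs(r.fun).max())
    S4=best[1];return best
def ik(pos,z,q0,p):
    f=lambda q:np.r_[fk(np.r_[q,0],p)[0]-pos,.3*(fk(np.r_[q,0],p)[1]-z)]
    r=least_squares(f,q0[:5]);return r.x,np.abs(r.fun).max()
if __name__=="__main__":
    b=fit();print(b);p=b[2];q=get_state()["q"]
    for h in (.07,.05,.03,.01,0,-.01,-.0227): print(h,np.round(ik(C+h*N,-N,q,p)[0],3),ik(C+h*N,-N,q,p)[1])
E
python3 kin.py
```

```text
(np.float64(0.009943235756168097), -1, array([ 0.11851506,  0.3165979 ,  0.43054522,  0.36252487, -0.00221967,
        0.38438749,  0.17853506]), np.float64(0.06847630347479622))
0.07 [ 0.807 -0.233 -0.836  0.65  -0.811] 8.558078246068134e-10
0.05 [ 0.78  -0.169 -0.851  0.699 -0.736] 8.515027682953757e-10
0.03 [ 0.754 -0.102 -0.862  0.761 -0.665] 2.64921334869328e-09
0.01 [ 0.729 -0.032 -0.87   0.838 -0.599] 2.93663438566405e-09
0 [ 0.717  0.003 -0.872  0.883 -0.568] 8.514997373865185e-10
-0.01 [ 0.706  0.039 -0.873  0.931 -0.539] 8.514681959503888e-10
-0.0227 [ 0.691  0.085 -0.873  1.    -0.506] 8.480298130386643e-10
```

Run:
```python
import kin
from kin import *
ss=load()
def fk2(q,p,s4):
    a1,h0,l2,l3,e3,L,d,bx,by,o1,o2,o3,d4=p
    A=Rz(q[0]+o1);B=A@Ry(q[1]+o2);F=A@Ry(q[1]-q[2]+o3);W=F@Rx(s4*q[3])@Ry(-q[4])
    return A@[a1,-d,h0]+B@[0,0,l2]+F@[l3,0,e3]+W@[L,0,0]+np.array([bx,by,0]),W[:,0]
for s4 in (1,-1):
    f=lambda p:np.r_[np.concatenate([np.r_[fk2(x["q"],p,s4)[0]-x["eef_pos"],.3*(fk2(x["q"],p,s4)[1]-Rst(x)[:,2])] for x in ss]),1e-3*np.array(p)]
    r=least_squares(f,[0.1,.3,.4,.4,0,.3,.0,0,0,-.3,0,0,0])
    print(s4,r.cost,np.abs(r.fun).max(),np.round(r.x,3))
    for x in ss: print(np.round(x["eef_pos"],3),np.round(fk2(x["q"],r.x,s4)[0]-x["eef_pos"],3),np.round(fk2(x["q"],r.x,s4)[1]-Rst(x)[:,2],3))
    z=-N;q=get_state()["q"]
    for h in (.0705,.03,.0,-.0227):
        g=lambda v:np.r_[fk2(np.r_[v,0],r.x,s4)[0]-(C+h*N),.3*(fk2(np.r_[v,0],r.x,s4)[1]+N)]
        rr=least_squares(g,q[:5]);print(h,np.round(rr.x,3),np.abs(rr.fun).max())
```

```text
1 0.004468877783040597 0.04554001010999345 [-0.491  0.266  0.528  0.111  0.33  -0.128 -0.521  0.024  0.14  -2.114
  2.475  0.011  0.   ]
[0.502 0.055 0.246] [0.02  0.024 0.001] [ 0.008  0.052 -0.002]
[ 0.426 -0.194  0.179] [ 0.    -0.01   0.027] [-0.     0.006  0.   ]
[ 0.421 -0.206  0.189] [-0.002 -0.002  0.025] [0.017 0.015 0.   ]
[ 0.425 -0.206  0.045] [-0.003  0.003  0.019] [-0.007  0.002 -0.   ]
[ 0.423 -0.206  0.016] [0.005 0.013 0.012] [0.007 0.01  0.   ]
[0.531 0.054 0.195] [-0.018 -0.025 -0.046] [-0.04  -0.09  -0.003]
[0.24 0.63 0.2 ] [-0.004 -0.003 -0.039] [-0.01   0.008  0.   ]
0.0705 [ 0.822 -0.265 -1.106  0.85  -0.606] 1.0517628351580655e-08
0.03 [ 0.883 -0.341 -1.387  1.161 -0.465] 8.429425824019176e-10
0.0 [ 0.922 -0.428 -1.664  1.592 -0.412] 4.963779445810168e-09
-0.0227 [ 0.946 -0.601 -2.14   2.208 -0.509] 0.001036116060329717
-1 0.002258249576328676 0.034080778566264625 [-0.064  0.269  0.449  0.358  0.062  0.358  0.205 -0.05   0.044 -0.055
  0.437 -0.012  0.   ]
[0.502 0.055 0.246] [ 0.01   0.017 -0.009] [-0.001 -0.02   0.003]
[ 0.426 -0.194  0.179] [-0.002  0.002  0.026] [ 0.013 -0.001 -0.   ]
[ 0.421 -0.206  0.189] [-0.003  0.002  0.024] [ 0.012 -0.001 -0.   ]
[ 0.425 -0.206  0.045] [0.003 0.001 0.012] [ 0.012 -0.002  0.   ]
[ 0.423 -0.206  0.016] [0.001 0.002 0.007] [ 0.012 -0.001  0.   ]
[0.531 0.054 0.195] [-0.002 -0.024 -0.025] [ 0.    -0.02   0.004]
[0.24 0.63 0.2 ] [-0.006  0.    -0.034] [0.001 0.012 0.   ]
0.0705 [ 0.715 -0.169 -0.925  0.744 -0.63 ] 8.819596386544503e-10
0.03 [ 0.672 -0.082 -0.915  0.824 -0.553] 8.457590627841682e-10
0.0 [ 0.642 -0.016 -0.9    0.891 -0.505] 8.595280487355694e-10
-0.0227 [ 0.621  0.035 -0.886  0.946 -0.472] 8.514990712527037e-10
```

>>> play_rows([
  [0, 0, 0, 0.011, -0.001, -0.012, 0],
  [0, 0, 0, 0.006, 0, -0.012, 0],
  [0, 0, 0, 0, 0, 0, 0],
])

```text
t: 12.85
eef_pos: [0.5494, 0.0521, 0.1724]
ee_rot: [-3.015, -0.508, -0.523]
force: [0.2, -0.2, -1.4]
width: 0.0117
```

Run:
```python
from h import *
pottogo(.03,-12.5);print(get_state()["q"])
```

```text
t 12.85 turn [-0.0024 -0.0003  0.0077] shift [ 0.0033 -0.0023 -0.0118] |w| 0.008 w 0.0117 F [ 0.2 -0.2 -1.4]
 togo X,Y,N [-0.0027 -0.0013 -0.0121] turn X,Y,N deg [ 0.11 -0.05  0.44] F X,Y,N [-0.5 -0.1 -1.3]
[ 0.58588059 -0.08478635 -1.01165105  0.97006018 -0.47341549 -0.34829039]
```

```bash
cat > kin2.py <<'E'
from kin import *
ss=load()
def add(q,p,r): ss.append(dict(q=np.array(q),eef_pos=np.array(p),ee_rot=np.array(r)))
add([.70230057,-.19703216,-.95627528,.79614657,-.62570997,-.2277416],[.5291,.0504,.2236],[-2.997,-.527,-.52])
add([.58588059,-.08478635,-1.01165105,.97006018,-.47341549,-.34829039],[.5494,.0521,.1724],[-3.015,-.508,-.523])
add([-.03147277,.17802748,-.62422214,.00384796,-.76498128,1.03428712],[.42447,-.20633,.05408],[3.1411,-.00443,-.56521])
def frames(q,s4):
    A=Rz(q[0]);B=A@Ry(q[1]);F=A@Ry(q[1]-q[2]);G=F@Rx(s4*q[3]);W=G@Ry(-q[4]);return A,B,F,G,W
def mats(q,s4):
    A,B,F,G,W=frames(q,s4); return np.hstack([A,B,F,G,W])
def solve(s4,reg=2e-3):
    M=np.vstack([mats(x["q"],s4) for x in ss]);y=np.concatenate([x["eef_pos"] for x in ss])
    k=M.shape[1];v=np.linalg.lstsq(np.vstack([M,reg*np.eye(k)]),np.r_[y,np.zeros(k)],rcond=None)[0]
    return v,(M@v-y).reshape(-1,3)
if __name__=="__main__":
  for s4 in (1,-1):
    v,e=solve(s4);print(s4,np.round(v.reshape(-1,3),3));print(np.round(e*1000,1))
    for x in ss: print(np.round(frames(x["q"],s4)[4][:,0]-Rst(x)[:,2],3),end=" ")
E
python3 kin2.py
```

```text
1 [[ 0.429 -0.198 -0.386]
 [ 0.032 -0.198  0.522]
 [ 0.23  -0.198 -0.176]
 [ 0.23   0.201  0.173]
 [-0.265  0.201 -0.441]]
[[-16.4  -0.5  -0.2]
 [ 14.7  -3.8   2.2]
 [ 17.9  -0.6   6.6]
 [ -5.7   0.2  -2.4]
 [ -3.7   0.4   1.3]
 [ -1.7   6.2   2. ]
 [ -0.6 -13.   -1.6]
 [-26.   -7.6 -15.4]
 [ 34.5  -7.8   7. ]
 [ -0.8   0.6   0.4]]
[-0.67   0.622  0.   ] [-0.001 -0.035  0.   ] [ 0.     0.004 -0.   ] [0.    0.002 0.   ] [ 0.     0.003 -0.   ] [-0.509  0.629  0.   ] [ 0.001 -0.    -0.   ] [-0.54   0.639  0.   ] [-0.416  0.627  0.   ] [ 0.     0.005 -0.   ] -1 [[ 0.     0.     0.199]
 [-0.     0.     0.602]
 [ 0.232  0.     0.   ]
 [ 0.232 -0.096 -0.   ]
 [ 0.404 -0.096  0.   ]]
[[-0.  0.  0.]
 [-0. -0. -0.]
 [-0.  0. -0.]
 [ 0.  0. -0.]
 [ 0. -0.  0.]
 [ 0.  0.  0.]
 [-0. -0.  0.]
 [-0.  0. -0.]
 [-0. -0. -0.]
 [ 0. -0. -0.]]
[ 0. -0.  0.] [-0. -0.  0.] [ 0.  0. -0.] [ 0. -0.  0.] [ 0. -0. -0.] [ 0. -0.  0.] [ 0. -0. -0.] [0. 0. 0.] [ 0. -0.  0.] [ 0.  0. -0.]
```

```bash
cat >> kin2.py <<'E'
V,_=solve(-1)
def ik2(pos,z,q0):
    def f(q):
        F=frames(np.r_[q,0],-1);return np.r_[np.hstack(F)@V-pos,.3*(F[4][:,0]-z)]
    r=least_squares(f,q0[:5],xtol=1e-12,ftol=1e-12);return r.x,np.abs(r.fun).max()
LO=np.array([-3.07,-1.43,-1.02,-3.03,-3.05,-3.03]);HI=np.array([3.07,2.12,1.25,1.67,0,3.03])
E
python3 - <<'E'
from kin2 import *
q=get_state()["q"]
for h in (.042,.03,.02,.01,0,-.01,-.0227,-.03): 
    q,e=ik2(C+h*N,-N,q);print(h,np.round(q,3),round(e,6))
# other seeds at home
rng=np.random.default_rng(1);S=set()
for k in range(60):
    s=LO[:5]+rng.random(5)*(HI-LO)[:5];qq,e=ik2(C-.0227*N,-N,s)
    if e<1e-6 and (qq>LO[:5]-.1).all() and (qq<HI[:5]+.05).all(): S.add(tuple(np.round(qq,2)))
print(S)
E
```

```text
0.042 [ 0.582 -0.089 -1.021  0.982 -0.467] 0.0
0.03 [ 0.533 -0.066 -1.038  1.063 -0.421] 0.0
0.02 [ 0.484 -0.047 -1.052  1.145 -0.383] 0.0
0.01 [ 0.428 -0.027 -1.065  1.243 -0.344] 0.0
0 [ 0.362 -0.008 -1.077  1.363 -0.304] 0.0
-0.01 [ 0.285  0.011 -1.084  1.506 -0.264] 0.0
-0.0227 [ 0.17   0.036 -1.086  1.724 -0.214] 0.0
-0.03 [ 0.1    0.05  -1.08   1.864 -0.187] 0.0
set()
```

```bash
cat >> kin2.py <<'E'
def allik(pos,z,n=150,seed=0):
    rng=np.random.default_rng(seed);S={}
    for k in range(n):
        s=-np.pi+rng.random(5)*2*np.pi;qq,e=ik2(pos,z,s)
        if e<1e-6:
            qq=(qq+np.pi)%(2*np.pi)-np.pi
            viol=np.maximum(LO[:5]-qq,0)+np.maximum(qq-HI[:5],0)
            S[tuple(np.round(qq,2))]=round(viol.max(),3)
    return sorted(S.items(),key=lambda t:t[1])
E
python3 - <<'E'
from kin2 import *
for h in (.042,-.0227):
    for s in allik(C+h*N,-N)[:8]: print(h,s)
E
```

```text
0.042 ((np.float64(0.58), np.float64(-0.09), np.float64(-1.02), np.float64(0.98), np.float64(-0.47)), np.float64(0.001))
0.042 ((np.float64(2.88), np.float64(-1.64), np.float64(-0.74), np.float64(-0.0), np.float64(-3.0)), np.float64(0.21))
0.042 ((np.float64(2.9), np.float64(-1.65), np.float64(-0.64), np.float64(-0.23), np.float64(-3.1)), np.float64(0.219))
0.042 ((np.float64(-2.59), np.float64(-1.75), np.float64(-0.34), np.float64(-2.08), np.float64(-2.71)), np.float64(0.324))
0.042 ((np.float64(-0.26), np.float64(-0.1), np.float64(-0.74), np.float64(-3.14), np.float64(0.41)), np.float64(0.407))
0.042 ((np.float64(-2.56), np.float64(0.09), np.float64(-2.12), np.float64(-2.16), np.float64(-0.47)), np.float64(1.102))
0.042 ((np.float64(2.88), np.float64(0.1), np.float64(-2.4), np.float64(0.0), np.float64(0.41)), np.float64(1.384))
0.042 ((np.float64(-0.26), np.float64(1.64), np.float64(-2.41), np.float64(3.14), np.float64(-3.0)), np.float64(1.47))
-0.0227 ((np.float64(0.17), np.float64(0.04), np.float64(-1.09), np.float64(1.72), np.float64(-0.21)), np.float64(0.066))
-0.0227 ((np.float64(-0.26), np.float64(0.04), np.float64(-0.77), np.float64(-3.14), np.float64(0.24)), np.float64(0.239))
-0.0227 ((np.float64(-2.6), np.float64(-1.88), np.float64(-0.4), np.float64(-2.21), np.float64(-2.68)), np.float64(0.447))
-0.0227 ((np.float64(-2.97), np.float64(-0.04), np.float64(-2.06), np.float64(-1.42), np.float64(-0.22)), np.float64(1.036))
-0.0227 ((np.float64(2.88), np.float64(-0.04), np.float64(-2.38), np.float64(0.0), np.float64(0.24)), np.float64(1.356))
-0.0227 ((np.float64(-0.26), np.float64(1.79), np.float64(-2.39), np.float64(3.1), np.float64(-3.13)), np.float64(1.434))
-0.0227 ((np.float64(-0.26), np.float64(1.79), np.float64(-2.38), np.float64(3.13), np.float64(-3.12)), np.float64(1.464))
-0.0227 ((np.float64(0.54), np.float64(1.88), np.float64(-2.74), np.float64(0.93), np.float64(-2.68)), np.float64(1.724))
```

Run:
```python
from kin2 import *
def best(pos,z):
    r=[s for s in allik(pos,z,60)]
    return r[:1]
for a in (-12.5,77.5):
  yt=potR(a)[:,1]
  for dl in (-20,-10,10,20,30):
    R=Rot.from_rotvec(np.radians(dl)*yt).as_matrix()@potR(a); zt=R[:,2]
    b=best(C+(-.04+.045)*N+.026*zt,zt)
    print(a,dl,"tilt",round(np.degrees(np.arccos(-zt[2])),1),[(tuple(float(v) for v in k),float(v)) for k,v in b])
```

```text
-12.5 -20 tilt 11.3 [((0.47, 0.15, -0.56, 0.11, -0.69), 0.0)]
-12.5 -10 tilt 20.3 [((0.53, 0.08, -0.84, 0.55, -0.44), 0.0)]
-12.5 10 tilt 39.8 [((-0.12, 0.04, -0.64, -2.58, 0.24), 0.243)]
-12.5 20 tilt 49.7 [((0.26, 0.08, -0.54, -1.93, 0.49), 0.493)]
-12.5 30 tilt 59.6 [((-2.35, -2.14, -0.62, -1.93, -2.12), 0.707)]
77.5 -20 tilt 31.7 [((0.69, 0.2, -0.84, 0.85, -0.77), 0.0)]
77.5 -10 tilt 29.3 [((0.57, 0.11, -0.97, 1.07, -0.55), 0.0)]
77.5 10 tilt 33.5 [((2.81, -1.82, -1.07, 0.67, -2.8), 0.388)]
77.5 20 tilt 39.0 [((-2.68, -1.8, -0.71, -2.65, -2.92), 0.368)]
77.5 30 tilt 45.9 [((0.08, 0.05, -0.56, -0.98, -0.34), 0.0)]
```

Run:
```python
from kin2 import *
y=np.radians(-32.6)
for p in ([.424,-.2064],[.44,-.19]):
  R0=tool([0,0,-1],[np.cos(y),np.sin(y),0])
  R=Rot.from_rotvec(np.radians(-15)*R0[:,1]).as_matrix()@R0
  print(allik(np.r_[p,.045]+.026*R[:,2],R[:,2],40)[:2], R[:,2])
  print(allik(np.r_[p,.10]+.026*R[:,2],R[:,2],40)[:2])
togo([.424,-.2064,.20],R0)
```

```text
[((np.float64(-0.13), np.float64(0.39), np.float64(-0.4), np.float64(-0.13), np.float64(-1.02)), np.float64(0.0)), ((np.float64(-0.82), np.float64(0.39), np.float64(-0.43), np.float64(-3.07), np.float64(1.01)), np.float64(1.014))] [-0.21804272  0.13944414 -0.96592583]
[((np.float64(-0.13), np.float64(0.32), np.float64(-0.35), np.float64(-0.12), np.float64(-1.14)), np.float64(0.0)), ((np.float64(2.34), np.float64(-1.91), np.float64(-0.28), np.float64(-0.3), np.float64(-2.94)), np.float64(0.479))]
[((np.float64(-0.1), np.float64(0.4), np.float64(-0.38), np.float64(-0.14), np.float64(-1.03)), np.float64(0.0)), ((np.float64(-0.77), np.float64(0.4), np.float64(-0.41), np.float64(-3.08), np.float64(1.02)), np.float64(1.018))] [-0.21804272  0.13944414 -0.96592583]
[((np.float64(-0.1), np.float64(0.33), np.float64(-0.33), np.float64(-0.13), np.float64(-1.15)), np.float64(0.0)), ((np.float64(2.38), np.float64(-1.91), np.float64(-0.29), np.float64(-0.24), np.float64(-2.93)), np.float64(0.478))]
t 12.85 turn [ 0.1579  0.4984 -0.0772] shift [-0.1254 -0.2585  0.0276] |w| 0.528 w 0.0117 F [ 0.2 -0.2 -1.4]
```

>>> play_rows([
  [0, 0, 0, -0.012, 0.002, 0.025, 0],
  [0.02, 0.06, -0.01, -0.015, -0.03, 0.015, 0],
  [0.023, 0.073, -0.011, -0.018, -0.043, 0, 0],
  [0.023, 0.073, -0.011, -0.018, -0.043, 0, 0],
  [0.023, 0.073, -0.011, -0.018, -0.043, 0, 0],
  [0.023, 0.073, -0.011, -0.018, -0.043, -0.01, 0],
  [0.023, 0.073, -0.011, -0.018, -0.043, -0.02, 0],
  [0.023, 0.073, -0.011, -0.008, -0.01, -0.02, 0],
  [0, 0, 0, 0, 0, 0, 0],
])

```text
t: 13.98
eef_pos: [0.4192, -0.1987, 0.1696]
ee_rot: [-3.12, 0.019, -0.558]
force: [0.0, 0.1, -2.1]
width: 0.0118
```

Run:
```python
from h import *
y=np.radians(-32.6);togo([.424,-.2064,.0185],tool([0,0,-1],[np.cos(y),np.sin(y),0]))
```

```text
t 13.97 turn [-0.0286 -0.0039 -0.0103] shift [ 0.0048 -0.0077 -0.1511] |w| 0.031 w 0.0118 F [ 0.   0.1 -2.1]
```

>>> play_rows([
  [-0.028, -0.004, -0.01, 0.004, -0.008, -0.03, 0],
  [0, 0, 0, 0.001, 0, -0.04, 0],
  [0, 0, 0, 0, 0, -0.035, 0],
  [0, 0, 0, 0, 0, -0.02, 0],
  [0, 0, 0, 0, 0, -0.008, 0],
  [0, 0, 0, 0, 0, 0, 0],
])

```text
t: 14.72
eef_pos: [0.4303, -0.2008, 0.0415]
ee_rot: [-3.129, -0.016, -0.56]
force: [0.2, -0.3, -2.0]
width: 0.0119
```

Run:
```python
from h import *
y=np.radians(-32.6);togo([.424,-.2064,.0175],tool([0,0,-1],[np.cos(y),np.sin(y),0]))
```

```text
t 14.72 turn [-0.0019  0.0205 -0.0095] shift [-0.0063 -0.0056 -0.024 ] |w| 0.023 w 0.0119 F [ 0.2 -0.3 -2. ]
```

>>> play_rows([
  [-0.002, 0.02, 0, -0.003, -0.002, -0.008, 0],
  [0, 0.006, 0, -0.002, 0, -0.008, 0],
  [0, 0.003, 0, -0.002, 0, -0.004, 0],
  [0, 0, 0, 0, 0, 0, 0],
])

```text
t: 15.22
eef_pos: [0.4247, -0.2026, 0.0225]
ee_rot: [3.138, 0.005, -0.559]
force: [0.4, 0.2, -2.1]
width: 0.0118
```

Run:
```python
from h import *
y=np.radians(-32.6);togo([.424,-.2064,.0175],tool([0,0,-1],[np.cos(y),np.sin(y),0]))
```

```text
t 15.22 turn [ 0.0003 -0.0059 -0.0103] shift [-0.0007 -0.0038 -0.005 ] |w| 0.012 w 0.0118 F [ 0.4  0.2 -2.1]
```

>>> play_rows([
  [0, -0.005, 0, 0, 0, -0.004, 0],
  [0, 0, 0, 0, 0, -0.003, 0],
  [0, 0, 0, 0, 0, 0, 0],
])

```text
t: 15.6
eef_pos: [0.426, -0.2033, 0.0173]
ee_rot: [3.141, -0.002, -0.558]
force: [0.0, 0.2, -1.4]
width: 0.0116
```

Run:
```python
from h import *
y=np.radians(-32.6);togo([.424,-.2064,.0175],tool([0,0,-1],[np.cos(y),np.sin(y),0]))
```

```text
t 15.6 turn [ 0.0015  0.002  -0.0114] shift [-0.002  -0.0031  0.0002] |w| 0.012 w 0.0116 F [ 0.   0.2 -1.4]
```

>>> play_rows([
  [0, 0, 0, 0, 0, -0.001, 0.35],
  [0, 0, 0, 0, 0, 0, 0.35],
  [0, 0, 0, 0, 0, 0, 0.35],
])

```text
t: 15.98
eef_pos: [0.4263, -0.2033, 0.0163]
ee_rot: [-3.142, -0.003, -0.558]
force: [0.5, -0.7, 0.3]
width: 0.0299
```

```bash
cat > g1.py <<'E'
from h import *
y=-.558;R0=tool([0,0,-1],[np.cos(y),np.sin(y),0])
R=Rot.from_rotvec(np.radians(-15)*R0[:,1]).as_matrix()@R0
togo(np.array([.426,-.2033,.046])+.026*R[:,2],R)
E
python3 g1.py
```

```text
t 15.97 turn [ 0.1402  0.2248 -0.0005] shift [-0.006   0.0036  0.0046] |w| 0.265 w 0.0299 F [ 0.5 -0.7  0.3]
```

>>> play_rows([
  [0.047, 0.075, 0, -0.002, 0.001, 0.005, 0.35],
  [0.047, 0.075, 0, -0.002, 0.001, 0, 0.35],
  [0.046, 0.075, 0, -0.002, 0.001, 0, 0.35],
  [0, 0, 0, 0, 0, 0, 0.35],
])

```text
t: 16.48
eef_pos: [0.4198, -0.1997, 0.0212]
ee_rot: [-3.141, 0.27, -0.556]
force: [-0.3, -0.8, -0.3]
width: 0.0304
```

```bash
python3 g1.py
```

```text
t 16.48 turn [-0.005  -0.0063 -0.0015] shift [ 0.0005 -0.     -0.0003] |w| 0.008 w 0.0304 F [-0.3 -0.8 -0.3]
```

Good. Close.

>>> play_rows([
  [-0.004, -0.005, 0, 0, 0, 0, 0],
  [0, 0, 0, 0, 0, 0, 0],
  [0, 0, 0, 0, 0, 0, 0],
  [0, 0, 0, 0, 0, 0, 0],
  [0, 0, 0, 0, 0, 0, 0],
], grip_force=25)

```text
t: 17.1
eef_pos: [0.418, -0.1988, 0.0214]
ee_rot: [-3.141, 0.26, -0.556]
force: [0.4, 0.9, -1.8]
width: 0.0123
```

```bash
python3 g1.py
python3 - <<'E'
from h import *
st=get_state();np.save("grasp.npy",np.array(st,dtype=object),allow_pickle=True);print(st["width"],st["q"])
im,D=grab_frame("scene");cv2.imwrite("pics/s9.png",cv2.resize(im[100:280,300:500],None,fx=3.5,fy=3.3))
E
```

```text
t 17.1 turn [ 0.0007  0.0015 -0.0019] shift [ 0.0023 -0.001  -0.0006] |w| 0.002 w 0.0123 F [ 0.4  0.9 -1.8]
0.012251123671532936 [-0.12193236  0.38032183 -0.4067273  -0.1272092  -1.02424934  1.215938  ]
```

View pics/s9.png

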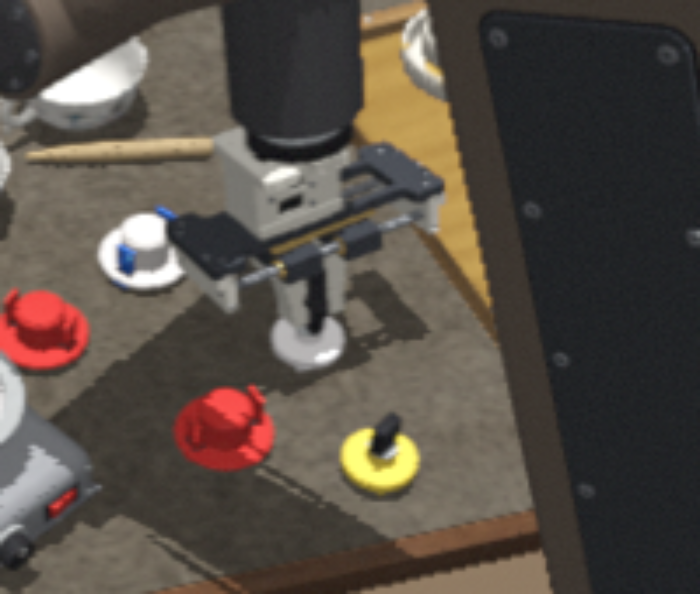

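```bash
cat >> h.py <<'E'
def relT():
    s=np.load("grasp.npy",allow_pickle=True).item()
    Rt=Rst(s);y=s["ee_rot"][2];Rr=np.c_[[np.cos(y),np.sin(y),0],[-np.sin(y),np.cos(y),0],[0,0,1]]
    o=np.array([.426,-.2033,0]); o[:2]=o[:2]  # runner origin at grasp
    return Rt.T@Rr, Rt.T@(o-s["eef_pos"])
def rungo(h,a):
    "runner origin at height h over rim plane along N (home -0.040), angle a deg"
    Q,rel=relT();x=np.cos(np.radians(a))*X+np.sin(np.radians(a))*Y
    Rr=np.c_[x,np.cross(N,x),N];Rt=Rr@Q.T;pos=C+h*N-Rt@rel
    st=get_state();w,dp=togo(pos,Rt,st)
    Rc=Rst(st);o=st["eef_pos"]+Rc@rel-C;z=(Rc@Q)[:,2]
    print(" togo X,Y,N",np.round(1000*np.array([dp@X,dp@Y,dp@N]),1),"turn XYN deg",np.round(np.degrees([w@X,w@Y,w@N]),2),"F XYN",np.round([st["force"]@v for v in (X,Y,N)],1),"runner at",np.round(1000*np.array([o@X,o@Y,o@N]),1),"tilt",round(np.degrees(np.arccos(min(1,z@N))),1),"q",np.round(st["q"],2))
    return pos,Rt
E
python3 - <<'E'
from h import *
from kin2 import *
print(relT()[1])
for h in (.03,0,-.04):
    p,R=rungo(h,-12.5);print(allik(p,R[:,2],30)[:1])
E
```

```text
[ 0.01436447 -0.00036506  0.01835933]
t 17.15 turn [-0.1552 -0.5003  0.0728] shift [0.1171 0.255  0.1532] |w| 0.529 w 0.0119 F [-0.4 -1.2 -0.9]
 togo X,Y,N [117.  276.7 109.3] turn XYN deg [  1.12 -29.99   4.17] F XYN [-0.5 -1.3 -0.8] runner at [-129.1 -277.4  -80.9] tilt 30.0 q [-0.12  0.38 -0.41 -0.13 -1.02  1.22]
[((np.float64(0.59), np.float64(-0.02), np.float64(-0.66), np.float64(0.25), np.float64(-0.73)), np.float64(0.0))]
t 17.15 turn [-0.1552 -0.5003  0.0728] shift [0.1316 0.2511 0.1272] |w| 0.529 w 0.0119 F [-0.4 -1.2 -0.9]
 togo X,Y,N [117.  276.7  79.3] turn XYN deg [  1.12 -29.99   4.17] F XYN [-0.5 -1.3 -0.8] runner at [-129.1 -277.4  -80.9] tilt 30.0 q [-0.12  0.38 -0.41 -0.13 -1.02  1.22]
[((np.float64(0.56), np.float64(0.03), np.float64(-0.67), np.float64(0.26), np.float64(-0.66)), np.float64(0.0))]
t 17.15 turn [-0.1552 -0.5003  0.0728] shift [0.1509 0.2459 0.0926] |w| 0.529 w 0.0119 F [-0.4 -1.2 -0.9]
 togo X,Y,N [117.  276.7  39.3] turn XYN deg [  1.12 -29.99   4.17] F XYN [-0.5 -1.3 -0.8] runner at [-129.1 -277.4  -80.9] tilt 30.0 q [-0.12  0.38 -0.41 -0.13 -1.02  1.22]
[((np.float64(0.52), np.float64(0.1), np.float64(-0.69), np.float64(0.28), np.float64(-0.56)), np.float64(0.0))]
```

>>> play_rows([
  [0, 0, 0, 0, 0, 0.02, 0],
  [0, 0, 0, 0, 0, 0.045, 0],
  [0, 0, 0, 0, 0, 0.055, 0],
  [-0.01, -0.03, 0.005, 0.01, 0.015, 0.05, 0],
  [-0.025, -0.085, 0.012, 0.018, 0.042, 0.01, 0],
  [-0.025, -0.085, 0.012, 0.018, 0.042, 0, 0],
  [-0.025, -0.085, 0.012, 0.018, 0.042, 0, 0],
  [-0.025, -0.085, 0.012, 0.018, 0.042, 0, 0],
  [-0.025, -0.085, 0.012, 0.018, 0.042, 0, 0],
  [-0.02, -0.05, 0.008, 0.015, 0.03, 0, 0],
  [0, 0, 0, 0, 0, 0, 0],
])

```text
t: 18.52
eef_pos: [0.5332, 0.0649, 0.208]
ee_rot: [-3.015, -0.268, -0.481]
force: [0.1, -0.8, -1.2]
width: 0.012
```

Run:
```python
from h import *
rungo(.03,-12.5)
```

```text
t 18.52 turn [-0.0044  0.0212 -0.0037] shift [ 0.002  -0.0087 -0.0333] |w| 0.022 w 0.012 F [ 0.1 -0.8 -1.2]
 togo X,Y,N [-13.1  -7.9 -30.9] turn XYN deg [-0.59  1.11  0.1 ] F XYN [-0.3 -0.7 -1.2] runner at [13.5  8.1 61.1] tilt 1.3 q [ 0.62 -0.07 -0.63  0.25 -0.79  0.33]
```

>>> play_rows([
  [-0.004, 0.02, -0.003, -0.011, -0.005, -0.012, 0],
  [0, 0.004, 0, 0.005, -0.003, -0.015, 0],
  [0, 0, 0, 0, 0, 0, 0],
])

```text
t: 18.9
eef_pos: [0.5254, 0.0546, 0.1783]
ee_rot: [-3.033, -0.245, -0.482]
force: [-0.3, -0.3, -1.1]
width: 0.0115
```

Run:
```python
from h import *
rungo(.03,-12.5)
for n in ("wrist","scene"):
    st=get_state();im,D=grab_frame(n);cv2.imwrite(f"pics/{n}10.png",im if n=="wrist" else cv2.resize(im[130:290,210:410],None,fx=4,fy=3.7));np.savez(f"{n}10.npz",im=im,D=D,st=np.array(st,dtype=object))
```

```text
t 18.9 turn [-0.     -0.0075  0.0017] shift [ 0.0098  0.0016 -0.0036] |w| 0.008 w 0.0115 F [-0.3 -0.3 -1.1]
 togo X,Y,N [ 6.   4.  -7.7] turn XYN deg [ 0.14 -0.42  0.03] F XYN [-0.8 -0.3 -0.9] runner at [-6.2 -4.1 37.6] tilt 0.4 q [ 0.6  -0.04 -0.66  0.24 -0.75  0.34]
```

View pics/wrist10.png

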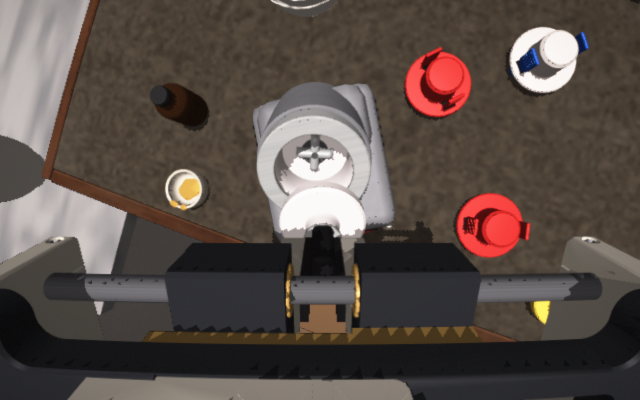

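View pics/scene10.png

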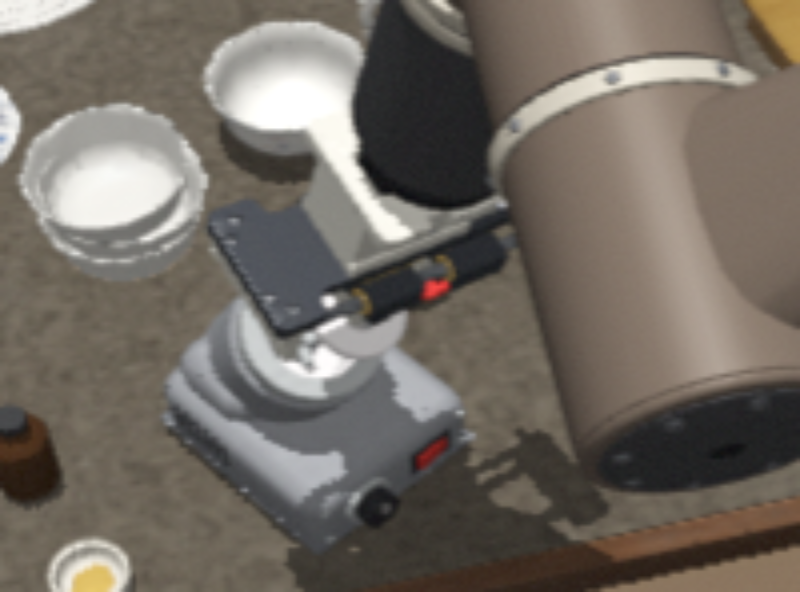

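```bash
cat > m4.py <<'E'
from h import *
import sys
d=np.load(sys.argv[1],allow_pickle=True);im=d["im"];D=d["D"];st=d["st"].item()
Q,rel=relT();Rc=Rst(st);o=st["eef_pos"]+Rc@rel;zr=(Rc@Q)[:,2]
yy,xx=np.mgrid[120:245,250:400];uv=np.c_[xx.ravel(),yy.ravel()]
P=dep("wrist",uv,D,st);r=P-o;h=r@zr;rad=np.linalg.norm(r-np.outer(h,zr),axis=1)
k=(np.abs(h-.021)<.005)&(rad<.031)&(rad>.010)
q=P[k]
for _ in range(4):
    m=q.mean(0);n=np.linalg.svd(q-m,full_matrices=False)[2][2];n*=np.sign(n[2]);e=(q-m)@n;q=q[np.abs(e)<max(.0007,2*e.std())]
print("disc pts",k.sum(),"n err deg about X,Y:",np.degrees(np.cross(N,n)@X),np.degrees(np.cross(N,n)@Y),"expected",np.degrees(np.cross(N,zr)@X),np.degrees(np.cross(N,zr)@Y),"h",(m-o)@zr,"res",e.std())
hh=(P-m)@n;k2=(np.abs(hh)<.002)&(rad<.035)
M=np.zeros(D.shape,np.uint8);M[uv[k2,1],uv[k2,0]]=1
cs,_=cv2.findContours(M,cv2.RETR_EXTERNAL,cv2.CHAIN_APPROX_NONE);c=max(cs,key=cv2.contourArea).reshape(-1,2)
oo,dd=ray("wrist",c,st);p=oo+dd*(((m-oo)@n)/(dd@n))[:,None]
# upper arc only (farther side of disc, +X)
U=X-n*(X@n);U/=np.linalg.norm(U);W=np.cross(n,U);ex=o+.021*zr
g=np.c_[(p-ex)@U,(p-ex)@W];s=g[:,0]>0.002;g=g[s]
A=np.c_[2*g,np.ones(len(g))];f=np.linalg.lstsq(A,(g**2).sum(1),rcond=None)[0];print("disc centre vs expected (X,Y mm)",f[:2]*1000,"dia",2*np.sqrt(f[2]+f[0]**2+f[1]**2),len(g))
E
python3 m4.py wrist10.npz
python3 - <<'E'
from h import *
d=np.load("wrist10.npz",allow_pickle=True);im=d["im"]
cv2.imwrite("pics/drv.png",cv2.resize(im[120:190,270:360],None,fx=8,fy=8,interpolation=cv2.INTER_CUBIC))
E
```

```text
disc pts 3008 n err deg about X,Y: 0.07990864173823026 0.767447009521572 expected -0.14463336348097677 0.41579162711652773 h 0.020969969611819655 res 0.0005174866391011744
disc centre vs expected (X,Y mm) [ 8.95152416 -0.89841829] dia 0.036107037062295226 142
```

View pics/drv.png

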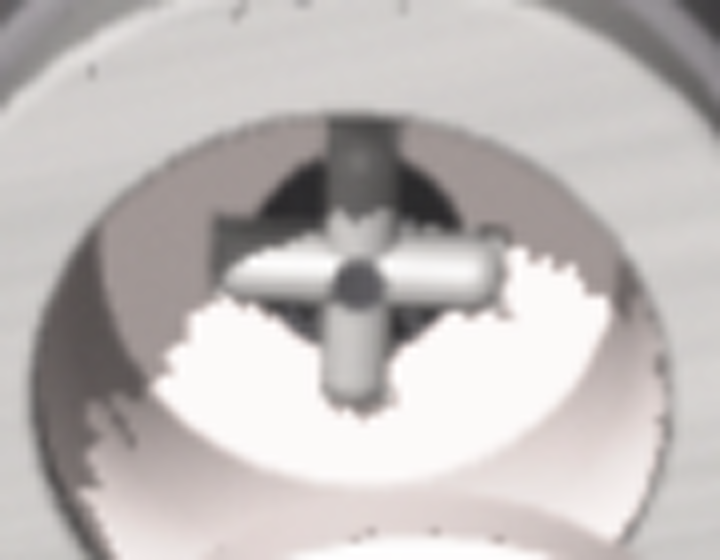

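Run:
```python
from h import *
d=np.load("wrist10.npz",allow_pickle=True);im=d["im"];st=d["st"].item()
t=np.array([[362,118],[218,255],[357,405],[502,266],[358,285]],float);uv=np.c_[270+(t[:,0]-4)/8+.5,120+(t[:,1]-4)/8+.5]
o,dd=ray("wrist",uv,st)
for hh in (-.036,-.032):
    p0=C+hh*N;p=o+dd*(((p0-o)@N)/(dd@N))[:,None]
    q=p-p0;print(hh,"XY mm",np.round(1000*np.c_[q@X,q@Y],1).tolist())
    for a,b in ((2,0),(3,1),(4,3),(2,4)):
        v=p[b]-p[a];print(np.round(np.degrees(np.arctan2(v@Y,v@X)),1),end=" ")
    print()
# known-radius disc centre
from scipy.optimize import least_squares
import runpy,sys
sys.argv=["m4.py","wrist10.npz"];g=runpy.run_path("m4.py");G=g["g"]
G=G[np.linalg.norm(G,axis=1)>.02]
r=least_squares(lambda c:np.linalg.norm(G-c,axis=1)-.027,[0,0],loss="soft_l1",f_scale=.001);print("known R centre",r.x*1000,np.std(r.fun)*1000)
```

```text
-0.036 XY mm [[15.6, -4.3], [3.9, 14.4], [-17.0, 3.9], [-4.1, -15.2], [-2.8, 0.5]]
-14.2 74.9 -94.5 -13.7 
-0.032 XY mm [[17.0, -4.7], [5.5, 13.7], [-15.0, 3.4], [-2.3, -15.5], [-1.1, 0.0]]
-14.2 74.9 -94.5 -13.7 
disc pts 3008 n err deg about X,Y: 0.07990864173823026 0.767447009521572 expected -0.14463336348097677 0.41579162711652773 h 0.020969969611819655 res 0.0005174866391011744
disc centre vs expected (X,Y mm) [ 8.95152416 -0.89841829] dia 0.036107037062295226 142
known R centre [-2.46022314 -0.67867406] 0.3509951391449578
```

```bash
sed -i 's/o\[:2\]=o\[:2\]  # runner origin at grasp/o=o-.00225*Rr[:,0]-.0012*Rr[:,1]/' h.py
python3 - <<'E'
from h import *
rungo(.015,-14)
E
```

```text
t 19.0 turn [ 0.0119 -0.009  -0.0214] shift [ 0.0188 -0.0006 -0.0167] |w| 0.026 w 0.0118 F [ 0.7  0.6 -2.3]
 togo X,Y,N [  7.5   4.3 -23.6] turn XYN deg [ 0.08 -0.32 -1.46] F XYN [-0.7  0.8 -2.2] runner at [-7.5 -4.2 38.6] tilt 0.3 q [ 0.6  -0.04 -0.66  0.24 -0.75  0.34]
```

>>> play_rows([
  [0.012, -0.009, -0.02, 0.008, 0.003, 0.002, 0],
  [0, 0, 0, 0.005, -0.001, -0.009, 0],
  [0, 0, 0, 0.004, -0.001, -0.007, 0],
  [0, 0, 0, 0, 0, 0, 0],
])

```text
t: 19.5
eef_pos: [0.5449, 0.0559, 0.1652]
ee_rot: [-3.014, -0.249, -0.509]
force: [-1.0, -0.4, -1.9]
width: 0.0117
```

Run:
```python
from h import *
rungo(.015,-14)
```

```text
t 19.5 turn [-0.0014  0.0016  0.0012] shift [-0.0002 -0.0014 -0.0023] |w| 0.002 w 0.0117 F [-1.  -0.4 -1.9]
 togo X,Y,N [-1.  -1.4 -2. ] turn XYN deg [-0.05  0.06  0.11] F XYN [-1.7 -0.6 -1.2] runner at [ 1.   1.4 17. ] tilt 0.1 q [ 0.57  0.   -0.66  0.25 -0.69  0.33]
```

>>> play_rows([
  [-0.001, 0.002, 0.001, 0, -0.002, -0.003, 0],
  [0, 0, 0, 0, 0, 0, 0],
])

```text
t: 19.75
eef_pos: [0.5448, 0.0537, 0.1618]
ee_rot: [-3.017, -0.248, -0.507]
force: [-0.2, 0.1, -1.8]
width: 0.0119
```

Run:
```python
from h import *
rungo(.01,-14)
st=get_state();im,D=grab_frame("wrist");cv2.imwrite("pics/w11.png",cv2.resize(im[100:300,220:420],None,fx=3.5,fy=3));np.savez("w11.npz",im=im,D=D,st=np.array(st,dtype=object))
import runpy,sys
from scipy.optimize import least_squares
sys.argv=["m4.py","w11.npz"];g=runpy.run_path("m4.py");G=g["g"]
G=G[np.linalg.norm(G,axis=1)>.02]
r=least_squares(lambda c:np.linalg.norm(G-c,axis=1)-.027,[0,0],loss="soft_l1",f_scale=.001);print("known R centre",r.x*1000,np.std(r.fun)*1000)
```

```text
t 19.75 turn [-0.     -0.001   0.0001] shift [ 0.0024  0.0002 -0.0032] |w| 0.001 w 0.0119 F [-0.2  0.1 -1.8]
 togo X,Y,N [ 0.3  0.8 -3.9] turn XYN deg [ 0.01 -0.06 -0.  ] F XYN [-1.1  0.1 -1.5] runner at [-0.3 -0.8 13.9] tilt 0.1 q [ 0.57  0.01 -0.66  0.25 -0.69  0.34]
disc pts 3127 n err deg about X,Y: 0.15242092015867098 0.36618931060684895 expected -0.013628501483814507 0.05703535233691139 h 0.02095478521744613 res 0.0005135468044099341
disc centre vs expected (X,Y mm) [11.24784832 -0.35323995] dia 0.0364349940625325 165
known R centre [-0.00980354 -0.05230074] 0.372128973567664
```

View pics/w11.png

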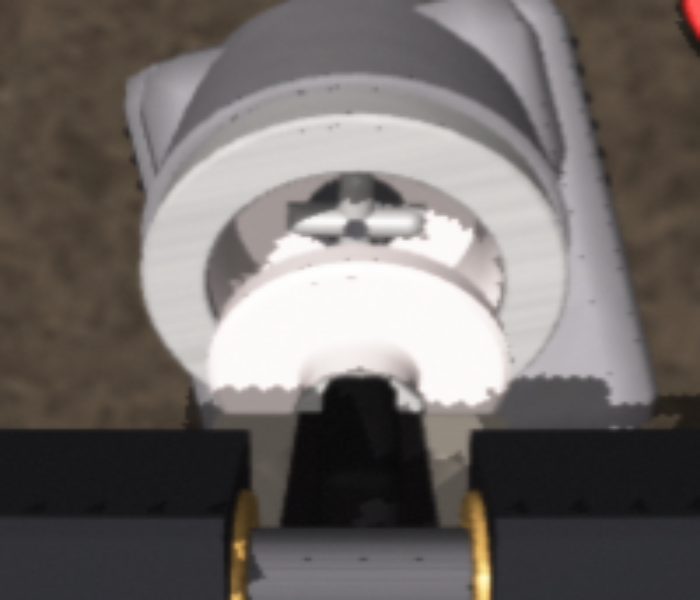

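>>> play_rows([
  [0, 0, 0, 0.004, 0, -0.007, 0],
  [0, 0, 0, 0.004, -0.001, -0.007, 0],
  [0, 0, 0, 0.004, -0.001, -0.007, 0],
  [0, 0, 0, 0, 0, 0, 0],
])

```text
t: 20.3
eef_pos: [0.5578, 0.0519, 0.1396]
ee_rot: [-3.016, -0.248, -0.507]
force: [-0.1, -0.8, -1.6]
width: 0.0117
```

Run:
```python
from h import *
rungo(-.025,-14)
```

```text
t 20.3 turn [-0.0004 -0.0004 -0.0004] shift [ 0.0062 -0.0026 -0.0113] |w| 0.001 w 0.0117 F [-0.1 -0.8 -1.6]
 togo X,Y,N [  0.2  -0.8 -13.1] turn XYN deg [-0.02 -0.03 -0.01] F XYN [-0.7 -0.8 -1.4] runner at [ -0.2   0.9 -11.9] tilt 0.0 q [ 0.55  0.05 -0.67  0.26 -0.63  0.34]
```

>>> play_rows([
  [0, 0, 0, 0.003, -0.002, -0.006, 0],
  [0, 0, 0, 0.003, -0.001, -0.005, 0],
  [0, 0, 0, 0, 0, 0, 0],
])

```text
t: 20.68
eef_pos: [0.5643, 0.0486, 0.1277]
ee_rot: [-3.016, -0.248, -0.507]
force: [-0.4, -0.8, -2.2]
width: 0.0118
```

Run:
```python
from h import *
rungo(-.031,-14)
```

```text
t 20.68 turn [-0.0002 -0.0005 -0.0003] shift [ 0.0027 -0.     -0.0047] |w| 0.001 w 0.0118 F [-0.4 -0.8 -2.2]
 togo X,Y,N [-0.1  0.6 -5.3] turn XYN deg [-0.01 -0.03 -0.01] F XYN [-1.3 -0.9 -1.8] runner at [  0.1  -0.6 -25.7] tilt 0.0 q [ 0.53  0.08 -0.68  0.27 -0.59  0.34]
```

Small steps now toward the driver.

>>> play_rows([
  [0, 0, 0, 0.001, 0, -0.003, 0],
  [0, 0, 0, 0.001, 0, -0.002, 0],
  [0, 0, 0, 0, 0, 0, 0],
])

```text
t: 21.05
eef_pos: [0.5665, 0.0487, 0.1227]
ee_rot: [-3.016, -0.248, -0.507]
force: [0.2, 0.2, -1.8]
width: 0.0121
```

Run:
```python
from h import *
rungo(-.035,-14)
```

```text
t 21.05 turn [-0.0004 -0.0001 -0.0004] shift [ 0.0023 -0.0007 -0.0031] |w| 0.001 w 0.0121 F [ 0.2  0.2 -1.8]
 togo X,Y,N [ 0.6 -0.  -3.9] turn XYN deg [-0.03 -0.01 -0.01] F XYN [-0.8  0.3 -1.6] runner at [ -0.6   0.  -31.1] tilt 0.0 q [ 0.53  0.09 -0.69  0.27 -0.58  0.34]
```

>>> play_rows([
  [0, 0, 0, 0.002, 0, -0.002, 0],
  [0, 0, 0, 0.001, 0, -0.002, 0],
  [0, 0, 0, 0, 0, 0, 0],
])

```text
t: 21.42
eef_pos: [0.5698, 0.0488, 0.1186]
ee_rot: [-3.016, -0.249, -0.507]
force: [-0.3, -0.5, -1.6]
width: 0.0118
```

Run:
```python
from h import *
rungo(-.04,-14)
```

```text
t 21.43 turn [-0.0006  0.0003 -0.0005] shift [ 0.0014 -0.0014 -0.0033] |w| 0.001 w 0.0118 F [-0.3 -0.5 -1.6]
 togo X,Y,N [-0.1 -1.  -3.8] turn XYN deg [-0.05  0.01 -0.01] F XYN [-0.9 -0.6 -1.3] runner at [  0.1   1.  -36.2] tilt 0.0 q [ 0.52  0.1  -0.69  0.27 -0.57  0.34]
```

>>> play_rows([
  [0, 0, 0, 0.001, -0.001, -0.002, 0],
  [0, 0, 0, 0, 0, -0.002, 0],
  [0, 0, 0, 0, 0, 0, 0],
])

```text
t: 21.8
eef_pos: [0.5712, 0.0479, 0.1151]
ee_rot: [-3.015, -0.249, -0.507]
force: [-1.6, 0.1, 0.3]
width: 0.0119
```

Run:
```python
from h import *
rungo(-.04,-14)
```

```text
t 21.8 turn [-0.0009  0.0014 -0.0006] shift [ 0.     -0.0005  0.0002] |w| 0.002 w 0.0119 F [-1.6  0.1  0.3]
 togo X,Y,N [ 0.2 -0.5  0.1] turn XYN deg [-0.08  0.06  0.  ] F XYN [-1.3 -0.3  1. ] runner at [ -0.2   0.5 -40.1] tilt 0.1 q [ 0.52  0.1  -0.69  0.28 -0.55  0.34]
```

>>> play_rows([
  [0, 0, 0, 0, 0, 0, 0.5],
  [0, 0, 0, 0, 0, 0, 0.5],
  [0, 0, 0, 0, 0, 0, 0.5],
  [0, 0, 0, 0, 0, 0, 0.5],
  [0, 0, 0, -0.006, 0.003, 0.015, 0.6],
  [0, 0, 0, -0.012, 0.005, 0.03, 0.7],
  [0, 0, 0, -0.012, 0.005, 0.03, 0.8],
  [0, 0, 0, -0.012, 0, 0.03, 1],
  [0, 0, 0, 0, 0, 0, 1],
])

```text
t: 22.92
eef_pos: [0.5285, 0.0613, 0.2232]
ee_rot: [-3.014, -0.25, -0.507]
force: [0.5, 1.0, -0.4]
width: 0.0841
```

Run:
```python
from h import *
st=get_state();im,D=grab_frame("wrist");cv2.imwrite("pics/w12.png",im);np.savez("w12.npz",im=im,D=D,st=np.array(st,dtype=object));print(st["width"],st["eef_pos"])
im,D=grab_frame("scene");cv2.imwrite("pics/s12.png",cv2.resize(im[130:290,210:410],None,fx=4,fy=3.7))
# grip top: height over rim
d=np.load("w12.npz",allow_pickle=True);D=d["D"];im=d["im"]
yy,xx=np.mgrid[60:240,200:450];uv=np.c_[xx.ravel(),yy.ravel()];P=dep("wrist",uv,D,st)
r=P-C;h=r@N;rad=np.linalg.norm(r-np.outer(h,N),axis=1)
k=(rad<.014)&(h>.015)&(h<.04);print("grip top h",k.sum(),np.percentile(h[k],[10,50,90]))
k=(rad>.012)&(rad<.025)&(h<0)&(h>-.035);print("disc h",k.sum(),np.percentile(h[k],[10,50,90]))
q=P[k];m=np.median(q,0);q=q[np.abs((q-m)@N)<.002];n=np.linalg.svd(q-q.mean(0),full_matrices=False)[2][2];n*=np.sign(n[2]);print("tilt deg",np.degrees(np.arccos(n@N)))
k=(rad>.033)&(rad<.043)&(np.abs(h)<.008);print("rim h",np.percentile(h[k],[10,50,90]))
```

```text
0.08413449902776401 [0.52848553 0.06132053 0.22322344]
grip top h 390 [0.01916726 0.02332975 0.02448366]
disc h 1182 [-0.01991017 -0.01908296 -0.0182082 ]
tilt deg 0.06547844238711582
rim h [-0.00094593 -0.00012013  0.00070598]
```

View pics/w12.png

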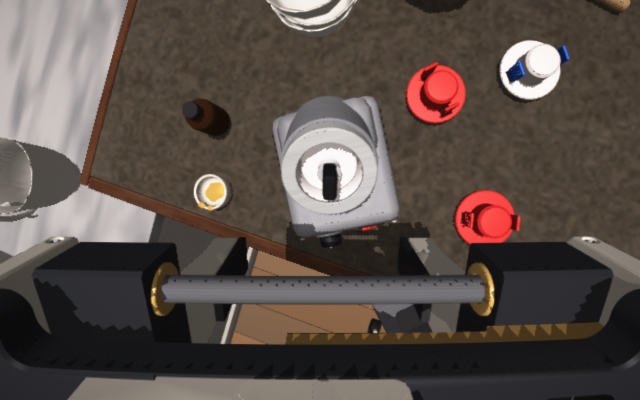

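```bash
cat > g2.py <<'E'
from h import *
def capR(az,pitch=-15):
    y=np.radians(az);R0=tool([0,0,-1],[np.cos(y),np.sin(y),0])
    return Rot.from_rotvec(np.radians(pitch)*R0[:,1]).as_matrix()@R0
def capgo(xy,az,ztip,pitch=-15):
    R=capR(az,pitch);p=np.r_[xy,ztip]+.026*R[:,2];togo(p,R);return p,R
E
python3 - <<'E'
from g2 import *
from kin2 import allik
for zt in (.15,.019):
    p,R=capgo([.577,-.222],-7,zt);print(allik(p,R[:,2],30)[:1])
# seat
for a in (-20,0,20):
  for pit in (-10,-15,-20):
    R0=potR(a);R=Rot.from_rotvec(np.radians(pit)*R0[:,1]).as_matrix()@R0
    print(a,pit,[[float(v) for v in k]+[float(e)] for k,e in allik(C+.010*N+.026*R[:,2],R[:,2],30)[:1]])
E
```

```text
t 23.02 turn [0.0384 0.5254 0.3764] shift [ 0.0427 -0.2818 -0.0956] |w| 0.647 w 0.0867 F [-0.7  0.3  0. ]
[((np.float64(-0.06), np.float64(0.48), np.float64(-0.0), np.float64(-0.02), np.float64(-1.35)), np.float64(0.0))]
t 23.02 turn [0.0384 0.5254 0.3764] shift [ 0.0427 -0.2818 -0.2266] |w| 0.647 w 0.0867 F [-0.7  0.3  0. ]
[((np.float64(-0.06), np.float64(0.6), np.float64(-0.12), np.float64(-0.02), np.float64(-1.11)), np.float64(0.0))]
-20 -10 [[0.53, 0.06, -0.84, 0.53, -0.42, 0.0]]
-20 -15 [[0.51, 0.09, -0.69, 0.25, -0.54, 0.0]]
-20 -20 [[0.46, 0.13, -0.56, 0.06, -0.66, 0.0]]
0 -10 [[0.56, 0.08, -0.82, 0.56, -0.49, 0.0]]
0 -15 [[0.55, 0.11, -0.68, 0.33, -0.62, 0.0]]
0 -20 [[0.51, 0.16, -0.56, 0.18, -0.74, 0.0]]
20 -10 [[0.58, 0.09, -0.83, 0.63, -0.54, 0.0]]
20 -15 [[0.59, 0.13, -0.7, 0.44, -0.66, 0.0]]
20 -20 [[0.57, 0.18, -0.59, 0.32, -0.79, 0.0]]
```

>>> play_rows([
  [0.005, 0.075, 0.054, 0.006, -0.042, 0, 1],
  [0.006, 0.075, 0.054, 0.006, -0.042, 0, 1],
  [0.006, 0.075, 0.054, 0.006, -0.042, -0.005, 1],
  [0.006, 0.075, 0.054, 0.006, -0.042, -0.015, 1],
  [0.005, 0.075, 0.054, 0.006, -0.042, -0.02, 1],
  [0.005, 0.075, 0.054, 0.006, -0.04, -0.025, 1],
  [0.005, 0.075, 0.052, 0.006, -0.03, -0.025, 1],
  [0, 0, 0, 0, 0, 0, 1],
  [0, 0, 0, 0, 0, 0, 1],
])

```text
t: 24.15
eef_pos: [0.5667, -0.2283, 0.1134]
ee_rot: [-3.136, 0.296, -0.109]
force: [-1.0, -0.7, 0.3]
width: 0.0878
```

Run:
```python
from g2 import *
capgo([.577,-.222],-7,.15)
st=get_state();im,D=grab_frame("wrist");cv2.imwrite("pics/w13.png",im);np.savez("w13.npz",im=im,D=D,st=np.array(st,dtype=object))
```

```text
t 24.15 turn [-0.0091 -0.0333 -0.0113] shift [0.0037 0.0071 0.0114] |w| 0.036 w 0.0878 F [-1.  -0.7  0.3]
```

View pics/w13.png

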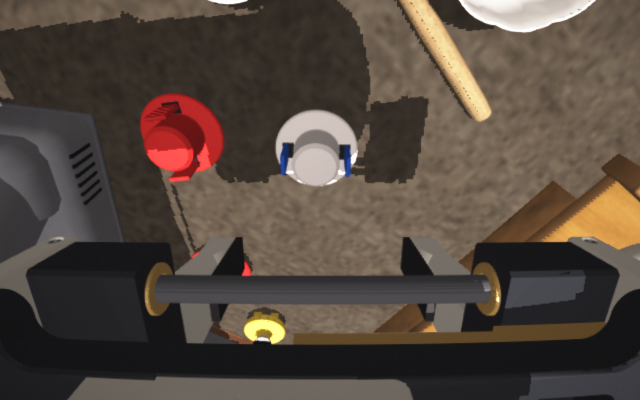

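```bash
cat > m5.py <<'E'
from h import *
import sys
f=sys.argv[1];x0,y0,x1,y1=[int(v) for v in sys.argv[2].split(",")]
d=np.load(f,allow_pickle=True);im=d["im"];D=d["D"];st=d["st"].item()
cv2.imwrite("pics/"+f[:-4]+"c.png",cv2.resize(im[y0:y1,x0:x1],None,fx=6,fy=6,interpolation=cv2.INTER_CUBIC))
yy,xx=np.mgrid[y0:y1,x0:x1];uv=np.c_[xx.ravel(),yy.ravel()];P=dep("wrist",uv,D,st)
def fit(k,z,nm):
    M=np.zeros(D.shape,np.uint8);M[uv[k,1],uv[k,0]]=1
    cs,_=cv2.findContours(M,cv2.RETR_EXTERNAL,cv2.CHAIN_APPROX_NONE);c=max(cs,key=cv2.contourArea).reshape(-1,2)
    p=onz("wrist",c,z,st)[:,:2].astype(np.float32);print(nm,"z",np.median(P[k][:,2]),cv2.minEnclosingCircle(p))
hsv=cv2.cvtColor(im,cv2.COLOR_BGR2HSV)[uv[:,1],uv[:,0]]
bl=(hsv[:,0]>95)&(hsv[:,0]<130)&(hsv[:,1]>130)
fit((P[:,2]>.041)&(P[:,2]<.047)&~bl&(hsv[:,1]<60),.044,"dome")
fit((P[:,2]>.009)&(P[:,2]<.05),.013,"flange+")
B=P[bl&(P[:,2]>.036)&(P[:,2]<.05)];c=np.median(P[(P[:,2]>.041)&(P[:,2]<.047)],0)
st_y=Rst(st)[:,1]
s=(B-c)@st_y>0
a,b=B[s],B[~s];print(len(a),len(b),"tab tops",np.median(a,0),np.median(b,0),"mid",(np.median(a,0)+np.median(b,0))/2)
v=np.median(a,0)-np.median(b,0);print("cap y az",np.degrees(np.arctan2(v[1],v[0])),np.linalg.norm(v[:2]))
for t in (a,b):
    o=(t-c)[:,:2]@(v[:2]/np.linalg.norm(v[:2]));print("outer/inner",np.percentile(o,[2,50,98]))
E
python3 m5.py w13.npz 260,95,375,200
```

```text
dome z 0.04279141237317646 ((0.5800600051879883, -0.22387056052684784), 0.0188630111515522)
flange+ z 0.018870921580012884 ((0.5769110918045044, -0.22331058979034424), 0.038365766406059265)
91 103 tab tops [ 0.57558331 -0.24970562  0.04171619] [ 0.58340626 -0.19856487  0.04167675] mid [ 0.57949479 -0.22413525  0.04169647]
cap y az -98.69706909340928 0.0517356252023047
outer/inner [0.02425441 0.02564344 0.02814471]
outer/inner [-0.02799659 -0.02609578 -0.02459644]
```

View pics/w13c.png

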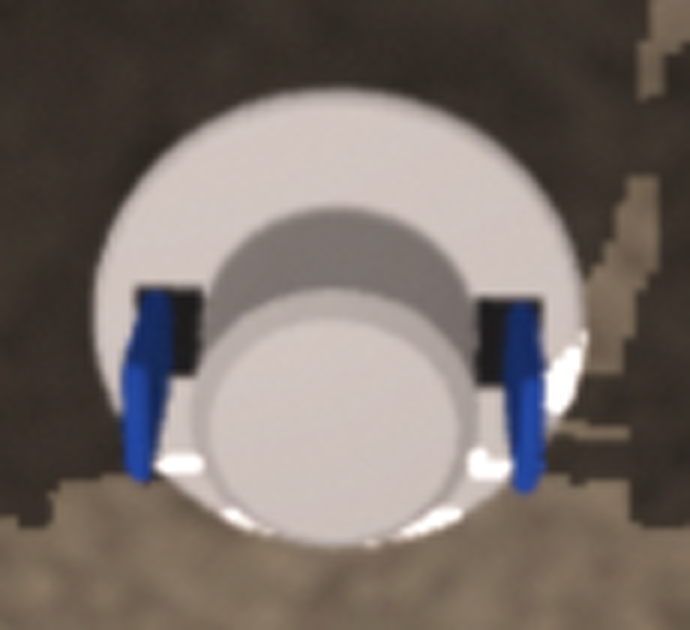

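Run:
```python
from g2 import *
capgo([.5767,-.2235],-8.7,.019)
```

```text
t 24.2 turn [-0.0101 -0.0337 -0.0411] shift [ 0.0038  0.0054 -0.1194] |w| 0.054 w 0.0878 F [ 0.6  1.6 -1.3]
```

>>> play_rows([
  [-0.01, -0.033, -0.04, 0.004, 0.005, -0.02, 1],
  [0, 0, 0, 0, 0, -0.03, 1],
  [0, 0, 0, 0, 0, -0.02, 1],
  [0, 0, 0, 0, 0, 0, 1],
])

```text
t: 24.7
eef_pos: [0.5722, -0.2196, 0.0486]
ee_rot: [-3.141, 0.248, -0.149]
force: [-0.3, -0.6, -0.1]
width: 0.0874
```

Run:
```python
from g2 import *
capgo([.5767,-.2235],-8.7,.019)
```

```text
t 24.7 turn [ 0.0014  0.0136 -0.0024] shift [-0.0022 -0.0029 -0.0547] |w| 0.014 w 0.0874 F [-0.3 -0.6 -0.1]
```

>>> play_rows([
  [0.001, 0.013, -0.002, -0.002, -0.003, -0.015, 1],
  [0, 0, 0, 0, 0, -0.02, 1],
  [0, 0, 0, 0, 0, -0.01, 1],
  [0, 0, 0, 0, 0, 0, 1],
])

```text
t: 25.2
eef_pos: [0.5715, -0.2222, 0.0039]
ee_rot: [3.141, 0.257, -0.151]
force: [0.4, -0.3, 0.5]
width: 0.0877
```

Run:
```python
from g2 import *
capgo([.5767,-.2235],-8.7,.019)
st=get_state();im,D=grab_frame("wrist");cv2.imwrite("pics/w14.png",im);np.savez("w14.npz",im=im,D=D,st=np.array(st,dtype=object))
```

```text
t 25.2 turn [ 0.001   0.0048 -0.0013] shift [-0.0015 -0.0003 -0.01  ] |w| 0.005 w 0.0877 F [ 0.4 -0.3  0.5]
```

View pics/w14.png

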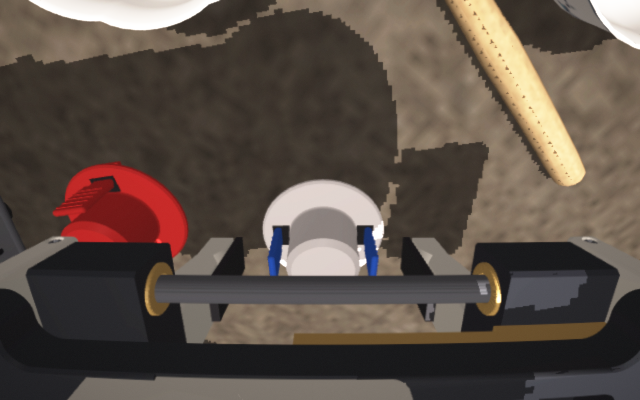

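>>> play_rows([
  [0.001, 0.005, 0, -0.002, 0, -0.007, 1],
  [0, 0, 0, 0, 0, -0.003, 1],
  [0, 0, 0, 0, 0, 0, 1],
])

```text
t: 25.62
eef_pos: [0.5702, -0.2225, -0.0057]
ee_rot: [3.141, 0.261, -0.151]
force: [0.7, 0.0, 0.7]
width: 0.0876
```

Run:
```python
from g2 import *
capgo([.5767,-.2235],-8.7,.019)
```

```text
t 25.62 turn [ 0.0004  0.0012 -0.0014] shift [-0.0002  0.     -0.0004] |w| 0.002 w 0.0876 F [0.7 0.  0.7]
```

>>> play_rows([
  [0, 0, 0, 0, 0, 0, 0],
  [0, 0, 0, 0, 0, 0, 0],
  [0, 0, 0, 0, 0, 0, 0],
  [0, 0, 0, 0, 0, 0, 0],
  [0, 0, 0, 0, 0, 0, 0],
  [0, 0, 0, 0, 0, 0, 0],
  [0, 0, 0, 0, 0, 0, 0],
  [0, 0, 0, 0, 0, 0, 0],
], grip_force=28)

```text
t: 26.62
eef_pos: [0.5708, -0.2226, -0.0048]
ee_rot: [3.141, 0.259, -0.15]
force: [0.6, 1.4, 1.2]
width: 0.0448
```

Run:
```python
from g2 import *
capgo([.5767,-.2235],-8.7,.019)
st=get_state();im,D=grab_frame("wrist");cv2.imwrite("pics/w15.png",im);np.savez("w15.npz",im=im,D=D,st=np.array(st,dtype=object));print(st["width"],st["moment"])
```

```text
t 26.62 turn [ 0.0007  0.0026 -0.0017] shift [-0.0008  0.0002 -0.0013] |w| 0.003 w 0.0448 F [0.6 1.4 1.2]
0.04477045736634654 [-0.11678264 -0.77301417 -0.00153996]
```

View pics/w15.png

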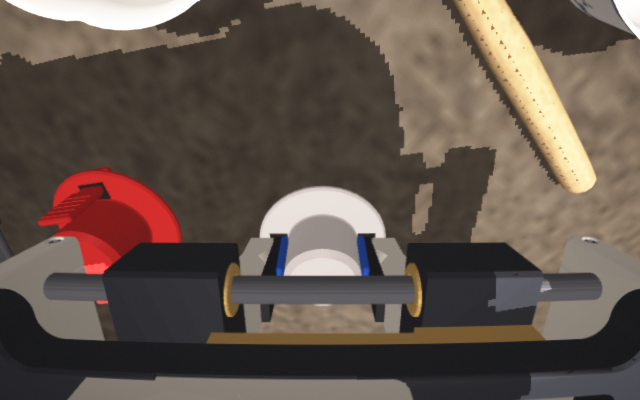

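>>> play_rows([
  [0, 0, 0, 0, 0, 0.015, 0],
  [0, 0, 0, 0, 0, 0.03, 0],
  [0, 0, 0, 0, 0, 0.05, 0],
  [0, 0, 0, 0, 0, 0.055, 0],
  [0, 0, 0, 0, 0, 0.045, 0],
  [0, 0, 0, 0, 0, 0, 0],
])

```text
t: 27.42
eef_pos: [0.5692, -0.2228, 0.2007]
ee_rot: [3.141, 0.258, -0.151]
force: [-0.0, -0.1, -1.1]
width: 0.0447
```

```bash
cat > capm.py <<'E'
from h import *
def crel():
    s=np.load("w15.npz",allow_pickle=True)["st"].item();Rt=Rst(s);y=s["ee_rot"][2]
    Rr=np.c_[[np.cos(y),np.sin(y),0],[-np.sin(y),np.cos(y),0],[0,0,1]]
    o=np.array([.5797,-.224,0]);yt=Rt[:,1];o+=yt*((s["eef_pos"]-o)@yt)  # centred between jaws
    return Rt.T@Rr,Rt.T@(o-s["eef_pos"])+np.array(OFF)
OFF=[0,0,0]
def capto(h,a):
    Q,rel=crel();x=np.cos(np.radians(a))*X+np.sin(np.radians(a))*Y
    Rr=np.c_[x,np.cross(N,x),N];Rt=Rr@Q.T;pos=C+h*N-Rt@rel
    st=get_state();w,dp=togo(pos,Rt,st);Rc=Rst(st);o=st["eef_pos"]+Rc@rel-C;z=(Rc@Q)[:,2]
    print(" togo XYN",np.round(1000*np.array([dp@X,dp@Y,dp@N]),1),"turn XYN deg",np.round(np.degrees([w@X,w@Y,w@N]),2),"F XYN",np.round([st["force"]@v for v in (X,Y,N)],1),"cap at",np.round(1000*np.array([o@X,o@Y,o@N]),1),"tilt",round(np.degrees(np.arccos(min(1,z@N))),1),"q",np.round(st["q"],2))
    return pos,Rt
def meas(f):
    "check the cap in the hand from the wrist picture: flange plane and circle against expected"
    d=np.load(f,allow_pickle=True);im=d["im"];D=d["D"];st=d["st"].item()
    Q,rel=crel();Rc=Rst(st);o=st["eef_pos"]+Rc@rel;Rq=Rc@Q;zr=Rq[:,2]
    yy,xx=np.mgrid[140:245,240:410];uv=np.c_[xx.ravel(),yy.ravel()];P=dep("wrist",uv,D,st)
    r=P-o;h=r@zr;rad=np.linalg.norm(r-np.outer(h,zr),axis=1)
    k=(np.abs(h-.013)<.005)&(rad>.021)&(rad<.039)&(D[uv[:,1],uv[:,0]]>0);q=P[k]
    for _ in range(4):
        m=q.mean(0);n=np.linalg.svd(q-m,full_matrices=False)[2][2];n*=np.sign(n@zr);e=(q-m)@n;q=q[np.abs(e)<max(.0007,2*e.std())]
    t=np.cross(zr,n);print("flange n",k.sum(),"tilt about cap x,y deg",np.degrees(t@Rq[:,0]),np.degrees(t@Rq[:,1]),"h",(o*0+ (m-o))@zr,"res",e.std())
    k2=(np.abs((P-m)@n)<.0025)&(rad<.042);M=np.zeros(D.shape,np.uint8);M[uv[k2,1],uv[k2,0]]=1
    cs,_=cv2.findContours(M,cv2.RETR_EXTERNAL,cv2.CHAIN_APPROX_NONE);c=max(cs,key=cv2.contourArea).reshape(-1,2)
    oo,dd=ray("wrist",c,st);p=oo+dd*(((m-oo)@n)/(dd@n))[:,None]
    g=np.c_[(p-o)@Rq[:,0],(p-o)@Rq[:,1]];g=g[(np.linalg.norm(g,axis=1)>.030)&(g[:,0]>.004)]
    from scipy.optimize import least_squares
    s=least_squares(lambda c:np.linalg.norm(g-c,axis=1)-.036,[0,0],loss="soft_l1",f_scale=.001)
    print("flange centre vs expected cap x,y mm",s.x*1000,"sd",np.std(s.fun)*1000,len(g))
E
python3 - <<'E'
from capm import *
st=get_state();im,D=grab_frame("wrist");cv2.imwrite("pics/w16.png",im);np.savez("w16.npz",im=im,D=D,st=np.array(st,dtype=object));print(st["width"],crel()[1])
meas("w16.npz")
capto(.03,0)
E
```

```text
0.044659127906825746 [ 7.47788655e-03  5.60509711e-18 -6.92253637e-03]
flange n 3625 tilt about cap x,y deg -0.02079155663160861 0.45160216298346206 h 0.012230880908720302 res 0.00045865239368936804
flange centre vs expected cap x,y mm [-0.60581445 -0.39501324] sd 0.2601206293368699 164
t 27.48 turn [-0.108  -0.5144 -0.1103] shift [-0.0209  0.2736 -0.0468] |w| 0.537 w 0.0445 F [ 0.5 -0.9 -1.4]
 togo XYN [-102.6  258.7    5.2] turn XYN deg [ -1.68 -30.07  -6.32] F XYN [-0.1 -0.7 -1.6] cap at [ 103.7 -257.7   19.6] tilt 30.1 q [-0.07  0.43  0.09 -0.02 -1.49  1.49]
```

View pics/w16.png

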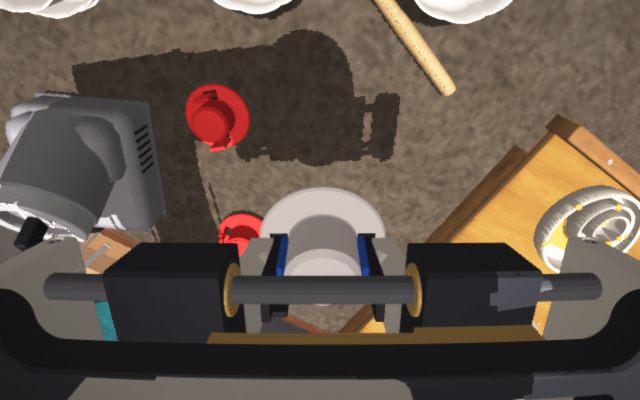

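>>> play_rows([
  [-0.015, -0.073, -0.016, -0.004, 0.036, 0.015, 0],
  [-0.015, -0.073, -0.016, -0.004, 0.04, 0.005, 0],
  [-0.015, -0.073, -0.016, -0.004, 0.04, 0, 0],
  [-0.015, -0.073, -0.016, -0.004, 0.04, 0, 0],
  [-0.015, -0.073, -0.016, -0.004, 0.04, 0, 0],
  [-0.015, -0.073, -0.016, -0.004, 0.04, 0, 0],
  [-0.015, -0.073, -0.015, -0.004, 0.035, 0, 0],
  [0, 0, 0, 0, 0, 0, 0],
])

```text
t: 28.48
eef_pos: [0.5333, 0.0555, 0.2106]
ee_rot: [-3.135, -0.263, -0.27]
force: [0.3, -0.2, -1.2]
width: 0.0449
```

Run:
```python
from capm import *
capto(.04,0)
```

```text
t 28.48 turn [-0.0065  0.0003  0.0045] shift [ 0.0093 -0.003  -0.05  ] |w| 0.008 w 0.0449 F [ 0.3 -0.2 -1.2]
 togo XYN [-16.6  -0.4 -48.2] turn XYN deg [-0.19 -0.08  0.4 ] F XYN [-0.3 -0.2 -1.2] cap at [16.6  0.3 88.2] tilt 0.2 q [ 0.62 -0.04 -0.59  0.26 -0.87  0.53]
```

>>> play_rows([
  [-0.006, 0, 0.004, -0.01, 0.003, -0.012, 0],
  [0, 0, 0, 0.005, -0.002, -0.013, 0],
  [0, 0, 0, 0.007, -0.002, -0.013, 0],
  [0, 0, 0, 0.006, -0.001, -0.011, 0],
  [0, 0, 0, 0, 0, 0, 0],
])

```text
t: 29.1
eef_pos: [0.5414, 0.0512, 0.1575]
ee_rot: [3.138, -0.26, -0.264]
force: [0.7, -0.3, -1.4]
width: 0.0448
```

Run:
```python
from capm import *
capto(.02,0)
st=get_state();im,D=grab_frame("wrist");cv2.imwrite("pics/w17.png",im);np.savez("w17.npz",im=im,D=D,st=np.array(st,dtype=object));meas("w17.npz")
```

```text
t 29.1 turn [ 0.0015 -0.0047  0.0007] shift [ 0.0108 -0.0013 -0.0142] |w| 0.005 w 0.0448 F [ 0.7 -0.3 -1.4]
 togo XYN [  2.2   1.6 -17.7] turn XYN deg [ 0.16 -0.24 -0.04] F XYN [-0.1 -0.1 -1.6] cap at [-2.2 -1.6 37.7] tilt 0.3 q [ 0.6   0.03 -0.67  0.3  -0.73  0.5 ]
flange n 3577 tilt about cap x,y deg -0.05140508567150816 0.423879366472667 h 0.01251011580914239 res 0.0004719232818485668
flange centre vs expected cap x,y mm [-0.91865401 -0.6063695 ] sd 0.27504070758024796 165
```

View pics/w17.png

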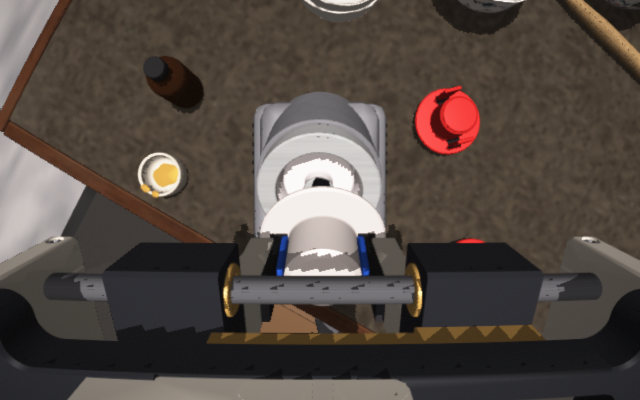

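```bash
sed -i 's/return Rt.T@Rr,Rt.T@(o-s\["eef_pos"\])+np.array(OFF)/Qm=Rt.T@Rr; return Qm,Rt.T@(o-s["eef_pos"])+Qm@np.array(OFF)/; s/^OFF=.*/OFF=[-.0008,-.0005,-.0006]/' capm.py
python3 - <<'E'
from capm import *
capto(.006,0)
E
```

```text
t 29.15 turn [ 0.0012 -0.004   0.0005] shift [ 0.0179 -0.003  -0.026 ] |w| 0.004 w 0.0449 F [ 0.9  0.3 -0.7]
 togo XYN [  2.7   1.8 -31.6] turn XYN deg [ 0.12 -0.2  -0.04] F XYN [ 0.4  0.5 -1. ] cap at [-2.6 -1.8 37.5] tilt 0.2 q [ 0.6   0.03 -0.66  0.3  -0.73  0.5 ]
```

>>> play_rows([
  [0.001, -0.004, 0, 0.006, 0, -0.006, 0],
  [0, 0, 0, 0.004, -0.001, -0.007, 0],
  [0, 0, 0, 0.004, -0.001, -0.007, 0],
  [0, 0, 0, 0.002, 0, -0.004, 0],
  [0, 0, 0, 0, 0, 0, 0],
])

```text
t: 29.78
eef_pos: [0.5591, 0.0494, 0.1331]
ee_rot: [-3.141, -0.266, -0.264]
force: [-1.0, 0.2, -0.4]
width: 0.0448
```

Run:
```python
from capm import *
capto(.0,0)
```

```text
t 29.77 turn [-0.0004  0.0012  0.0006] shift [ 0.0032 -0.0017 -0.0062] |w| 0.001 w 0.0448 F [-1.   0.2 -0.4]
 togo XYN [-0.  -0.8 -7.2] turn XYN deg [-0.02  0.06  0.05] F XYN [-1.  -0.1  0.1] cap at [0.  0.8 7.2] tilt 0.1 q [ 0.57  0.08 -0.68  0.32 -0.65  0.49]
```

>>> play_rows([
  [0, 0, 0, 0.002, -0.001, -0.004, 0],
  [0, 0, 0, 0.002, -0.001, -0.003, 0],
  [0, 0, 0, 0, 0, 0, 0],
])

```text
t: 30.15
eef_pos: [0.5635, 0.0474, 0.126]
ee_rot: [-3.141, -0.266, -0.264]
force: [0.5, 0.6, 0.6]
width: 0.0446
```

Run:
```python
from capm import *
capto(-.004,0)
```

```text
t 30.15 turn [-0.0006  0.0018  0.0002] shift [ 0.0008 -0.0002 -0.0026] |w| 0.002 w 0.0446 F [0.5 0.6 0.6]
 togo XYN [-0.6 -0.  -2.7] turn XYN deg [-0.05  0.09  0.04] F XYN [0.6 0.7 0.4] cap at [ 0.5  0.  -1.3] tilt 0.1 q [ 0.56  0.09 -0.69  0.33 -0.63  0.49]
```

>>> play_rows([
  [0, 0, 0, 0.001, 0, -0.003, 0],
  [0, 0, 0, 0.001, 0, -0.002, 0],
  [0, 0, 0, 0, 0, 0, 0],
])

```text
t: 30.52
eef_pos: [0.5657, 0.0475, 0.1209]
ee_rot: [-3.14, -0.266, -0.264]
force: [0.3, -0.8, -0.8]
width: 0.045
```

Run:
```python
from capm import *
capto(-.009,0)
```

```text
t 30.52 turn [-0.0008  0.0021  0.0002] shift [ 0.001  -0.001  -0.0018] |w| 0.002 w 0.045 F [ 0.3 -0.8 -0.8]
 togo XYN [ 0.2 -0.7 -2.2] turn XYN deg [-0.06  0.1   0.05] F XYN [ 0.  -0.7 -1. ] cap at [-0.2  0.7 -6.8] tilt 0.1 q [ 0.56  0.1  -0.69  0.34 -0.62  0.49]
```

>>> play_rows([
  [0, 0, 0, 0.001, -0.001, -0.002, 0],
  [0, 0, 0, 0, 0, -0.001, 0],
  [0, 0, 0, 0, 0, 0, 0],
])

```text
t: 30.9
eef_pos: [0.567, 0.0465, 0.1191]
ee_rot: [-3.14, -0.268, -0.264]
force: [-0.3, 0.4, -0.4]
width: 0.0449
```

Run:
```python
from capm import *
capto(-.009,0)
st=get_state();im,D=grab_frame("wrist");cv2.imwrite("pics/w18.png",cv2.resize(im[130:310,210:440],None,fx=3.4,fy=3.2));np.savez("w18.npz",im=im,D=D,st=np.array(st,dtype=object));meas("w18.npz")
```

```text
t 30.9 turn [-0.001   0.0034  0.    ] shift [-0.0002 -0.     -0.    ] |w| 0.004 w 0.0449 F [-0.3  0.4 -0.4]
 togo XYN [-0.2 -0.1  0.1] turn XYN deg [-0.09  0.18  0.06] F XYN [-0.5  0.3 -0.1] cap at [ 0.2  0.1 -9.1] tilt 0.2 q [ 0.55  0.11 -0.69  0.34 -0.61  0.49]
flange n 4950 tilt about cap x,y deg -0.06727474818002514 5.709616915238569 h 0.012294980581469606 res 0.0013552064128080452
flange centre vs expected cap x,y mm [ 6.1250634  -0.24357888] sd 2.0242791249196777 274
```

View pics/w18.png

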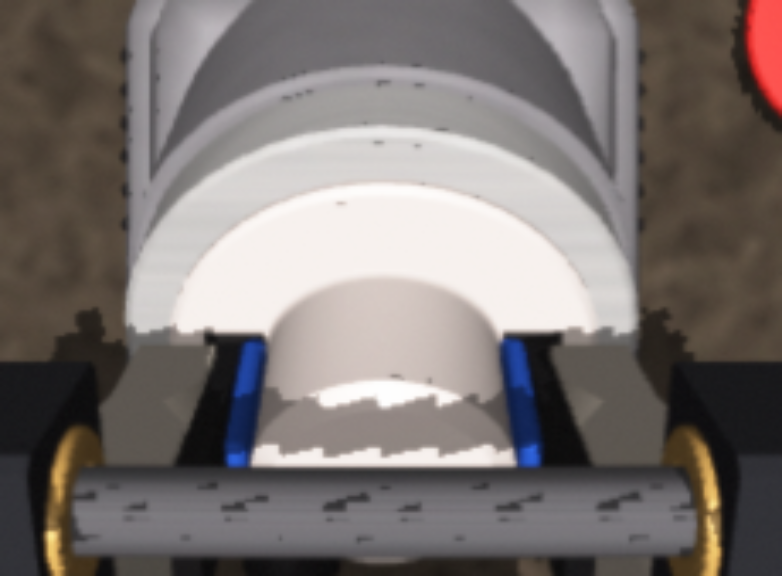

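```bash
cat > flush.py <<'E'
from h import *
import sys
d=np.load(sys.argv[1],allow_pickle=True);D=d["D"];st=d["st"].item();y0,y1,x0,x1=[int(v) for v in (sys.argv[2].split(",") if len(sys.argv)>2 else "130,235,240,410".split(","))]
yy,xx=np.mgrid[y0:y1,x0:x1];uv=np.c_[xx.ravel(),yy.ravel()];P=dep("wrist",uv,D,st);r=P-C;h=r@N;rr=r-np.outer(h,N);rad=np.linalg.norm(rr,axis=1)
ok=D[uv[:,1],uv[:,0]]>0
a=ok&(rad>.039)&(rad<.043)&(np.abs(h)<.006);b=ok&(rad>.022)&(rad<.034)&(np.abs(h-.004)<.006)
print("rim h",a.sum(),np.percentile(h[a],[10,50,90])*1000,"flange h",b.sum(),np.percentile(h[b],[10,50,90])*1000)
for k,nm in ((a,"rim"),(b,"flange")):
    A=np.c_[rr[k]@X,rr[k]@Y,np.ones(k.sum())];s=np.linalg.lstsq(A,h[k],rcond=None)[0];print(nm,"slope deg",np.degrees(s[:2]),"h0 mm",s[2]*1000)
E
python3 flush.py w18.npz
```

```text
rim h 1556 [-0.85115379 -0.03666501  0.68913283] flange h 2680 [3.46417969 4.11013541 4.77316751]
rim slope deg [-0.33429386 -0.11416501] h0 mm 0.08068084008641146
flange slope deg [-0.01620613 -0.00347057] h0 mm 4.121057816924075
```

>>> play_rows([
  [0, 0.003, 0, 0.0005, 0, -0.0015, 0],
  [0, 0, 0, 0, 0, 0, 0],
])

```text
t: 31.2
eef_pos: [0.567, 0.0465, 0.1191]
ee_rot: [-3.141, -0.265, -0.264]
force: [-0.6, 0.5, -1.0]
width: 0.0448
```

Run:
```python
from capm import *
capto(-.009,0)
```

```text
t 31.2 turn [-0.001   0.0011  0.0002] shift [-0.0003  0.     -0.    ] |w| 0.001 w 0.0448 F [-0.6  0.5 -1. ]
 togo XYN [-0.3 -0.1  0.1] turn XYN deg [-0.06  0.05  0.04] F XYN [-1.1  0.3 -0.5] cap at [ 0.3  0.1 -9.1] tilt 0.1 q [ 0.55  0.11 -0.69  0.34 -0.61  0.49]
```

>>> play_rows([
  [0, 0, 0, 0.001, 0, -0.002, 0],
])

```text
t: 31.32
eef_pos: [0.5677, 0.0464, 0.1186]
ee_rot: [-3.141, -0.266, -0.264]
force: [-27.5, 5.8, 33.0]
width: 0.0453
```

Run:
```python
from capm import *
capto(-.009,0)
```

```text
t 31.32 turn [-0.0006  0.0018  0.0002] shift [-0.001   0.0002  0.0005] |w| 0.002 w 0.0453 F [-27.5   5.8  33. ]
 togo XYN [-0.6 -0.1  0.9] turn XYN deg [-0.04  0.09  0.04] F XYN [-7.8 -1.5 42.6] cap at [ 0.6  0.1 -9.9] tilt 0.1 q [ 0.55  0.11 -0.69  0.34 -0.61  0.49]
```

>>> play_rows([
  [0, 0, 0, -0.0005, 0, 0.001, 0],
])

```text
t: 31.45
eef_pos: [0.5673, 0.0465, 0.12]
ee_rot: [-3.14, -0.266, -0.264]
force: [0.3, -0.4, -2.1]
width: 0.0444
```

Run:
```python
from capm import *
capto(-.009,0)
```

```text
t 31.45 turn [-0.0009  0.0024 -0.    ] shift [-0.0005  0.     -0.0009] |w| 0.003 w 0.0444 F [ 0.3 -0.4 -2.1]
 togo XYN [-0.9 -0.1 -0.6] turn XYN deg [-0.07  0.12  0.04] F XYN [-0.7 -0.3 -2. ] cap at [ 0.9  0.1 -8.4] tilt 0.1 q [ 0.55  0.11 -0.69  0.34 -0.62  0.49]
```

>>> play_rows([
  [0, 0, 0, 0, 0, -0.001, 0],
  [0, 0, 0, 0, 0, 0, 0],
])

```text
t: 31.7
eef_pos: [0.5675, 0.0466, 0.1189]
ee_rot: [-3.14, -0.267, -0.264]
force: [-3.1, 0.4, 2.9]
width: 0.0445
```

Run:
```python
from capm import *
capto(-.009,0)
```

```text
t 31.7 turn [-0.0011  0.0026 -0.0001] shift [-0.0008 -0.      0.0002] |w| 0.003 w 0.0445 F [-3.1  0.4  2.9]
 togo XYN [-0.5 -0.2  0.5] turn XYN deg [-0.09  0.13  0.05] F XYN [-1.3 -0.5  4.1] cap at [ 0.5  0.2 -9.5] tilt 0.2 q [ 0.55  0.11 -0.69  0.34 -0.61  0.49]
```

Light contact (≈4 N), flush. Release slowly.

>>> play_rows([
  [0, 0, 0, 0, 0, 0, 0.75],
  [0, 0, 0, 0, 0, 0, 0.75],
  [0, 0, 0, 0, 0, 0, 0.85],
  [0, 0, 0, 0, 0, 0, 1],
  [0, 0, 0, 0, 0, 0, 1],
  [0, 0, 0, 0, 0, 0, 1],
])

```text
t: 32.45
eef_pos: [0.5678, 0.0465, 0.1183]
ee_rot: [-3.141, -0.266, -0.264]
force: [0.4, -0.4, 0.2]
width: 0.0875
```

```bash
python3 - <<'E'
from capm import *
st=get_state();print(st["width"],st["force"])
im,D=grab_frame("wrist");cv2.imwrite("pics/w19.png",cv2.resize(im[130:310,210:440],None,fx=3.4,fy=3.2));np.savez("w19.npz",im=im,D=D,st=np.array(st,dtype=object))
E
python3 flush.py w19.npz
```

```text
0.08746282115666863 [ 0.37090331 -0.41904518  0.23300321]
rim h 1552 [-0.86219124 -0.00853927  0.70050676] flange h 2988 [0.92610687 3.82649518 4.60008565]
rim slope deg [-0.39721516  0.02179522] h0 mm 0.1339039799320543
flange slope deg [-4.57063969 -0.11492143] h0 mm 5.188425557464095
```

View pics/w19.png

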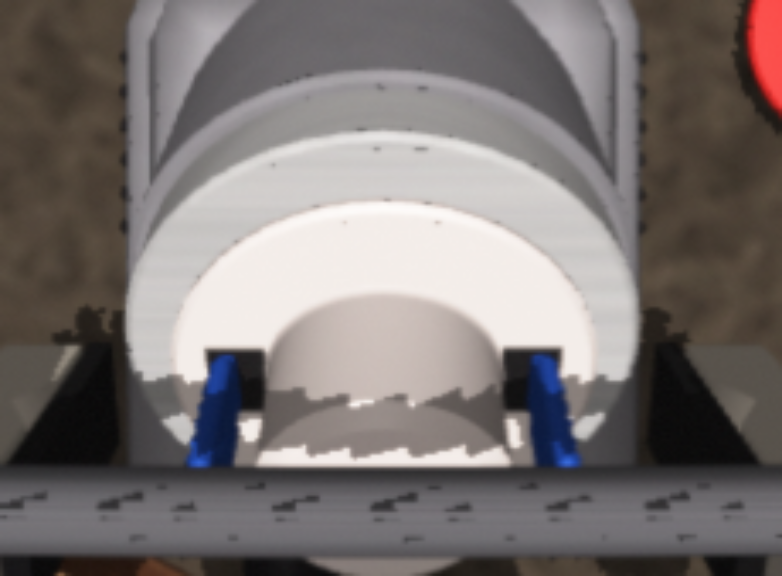

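>>> play_rows([
  [0, 0, 0, -0.004, 0.001, 0.015, 1],
  [0, 0, 0, -0.008, 0.002, 0.03, 1],
  [0, 0, 0, -0.01, 0.003, 0.035, 1],
  [0, 0, 0, -0.01, 0.003, 0.035, 1],
  [0, 0, 0, 0, 0, 0, 1],
  [0, 0, 0, 0, 0, 0, 1],
])

```text
t: 33.25
eef_pos: [0.5338, 0.0552, 0.2358]
ee_rot: [-3.141, -0.265, -0.264]
force: [1.0, 0.3, -0.7]
width: 0.0876
```

```bash
cat > fin.py <<'E'
from h import *
st=get_state();print(st["t"],st["width"],st["eef_pos"])
im,D=grab_frame("wrist");cv2.imwrite("pics/w20.png",im);np.savez("w20.npz",im=im,D=D,st=np.array(st,dtype=object))
yy,xx=np.mgrid[60:240,220:430];uv=np.c_[xx.ravel(),yy.ravel()];P=dep("wrist",uv,D,st);r=P-C;h=r@N;rr=r-np.outer(h,N)
hsv=cv2.cvtColor(im,cv2.COLOR_BGR2HSV)[uv[:,1],uv[:,0]];bl=(hsv[:,0]>95)&(hsv[:,0]<130)&(hsv[:,1]>130)
k=(h>.028)&(h<.040)&(np.linalg.norm(rr,axis=1)<.04)&~bl;M=np.zeros(D.shape,np.uint8);M[uv[k,1],uv[k,0]]=1
cs,_=cv2.findContours(M,cv2.RETR_EXTERNAL,cv2.CHAIN_APPROX_NONE);c=max(cs,key=cv2.contourArea).reshape(-1,2)
hm=np.median(h[k&(h>.033)]);o,dd=ray("wrist",c,st);p0=C+hm*N;p=o+dd*(((p0-o)@N)/(dd@N))[:,None]-p0
print("dome top h mm (flush 35)",hm*1000,"centre XY mm",np.array(cv2.minEnclosingCircle(np.c_[p@X,p@Y].astype(np.float32))[0])*1000,"r",cv2.minEnclosingCircle(np.c_[p@X,p@Y].astype(np.float32))[1])
cx=cv2.minEnclosingCircle(np.c_[p@X,p@Y].astype(np.float32))[0]
rel=np.c_[rr@X-cx[0],rr@Y-cx[1]];rad=np.linalg.norm(rel,axis=1)
b=(rad>.0225)&(rad<.034)&(np.abs(h-.004)<.004)&~bl
A=np.c_[rel[b],np.ones(b.sum())];s=np.linalg.lstsq(A,h[b],rcond=None)[0];print("flange",b.sum(),"slope deg",np.degrees(s[:2]),"h0 mm (flush 4)",s[2]*1000)
t=bl&(rad<.035)&(h>.03)&(h<.037)
for sg in (1,-1):
    q=rel[t&(rel[:,1]*sg>0)];print("tab side",sg,len(q),"y pct mm",np.percentile(q[:,1],[2,50,98])*1000)
E
python3 fin.py
```

```text
33.25 0.08762110940897337 [0.5337526  0.05521715 0.23583028]
dome top h mm (flush 35) 34.557275802577955 centre XY mm [-0.36055481 -0.15881304] r 0.0201910100877285
flange 1372 slope deg [-0.8992061  -0.16379503] h0 mm (flush 4) 4.053928803798316
tab side 1 80 y pct mm [24.53491242 26.1877028  28.27588263]
tab side -1 67 y pct mm [-27.44052071 -25.69106968 -24.37305686]
```

View pics/w20.png

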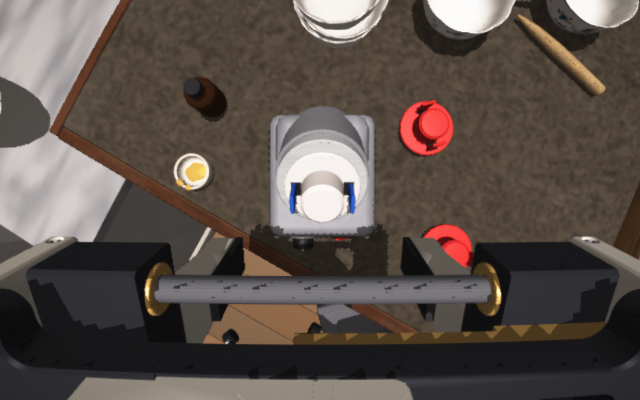

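Run:
```python
from h import *
from scipy.optimize import least_squares
d=np.load("w20.npz",allow_pickle=True);im=d["im"];D=d["D"];st=d["st"].item()
cv2.imwrite("pics/w20c.png",cv2.resize(im[100:245,255:390],None,fx=5.5,fy=4,interpolation=cv2.INTER_CUBIC))
yy,xx=np.mgrid[100:240,255:390];uv=np.c_[xx.ravel(),yy.ravel()];P=dep("wrist",uv,D,st);r=P-C;h=r@N;rr=r-np.outer(h,N);XY=np.c_[rr@X,rr@Y];g=cv2.cvtColor(im,cv2.COLOR_BGR2HSV)[uv[:,1],uv[:,0]]
print("white/h by X along Y~0:")
for x in range(-46,47,4):
    k=(np.abs(XY[:,0]*1000-x)<1)&(np.abs(XY[:,1])<.012)&(h>-.01)&(h<.05)
    if k.sum(): print(x,k.sum(),np.round(np.median(h[k])*1000,1),np.median(g[k],0),end=" | ")
k=(h>.0022)&(h<.006)&(np.linalg.norm(XY,axis=1)<.045)
q=XY[k];hh=h[k]
f=lambda s:q@s[:2]+s[2]-hh
s=least_squares(f,[0,0,.004],loss="soft_l1",f_scale=.0005).x;print("\nrobust flange slope deg",np.degrees(s[:2]),"h0",s[2]*1000,len(q))
for sg in range(-180,180,30):
    a=np.degrees(np.arctan2(q[:,1],q[:,0]));m=np.abs((a-sg+180)%360-180)<8
    if m.sum()>5: print(sg,"edge radius",np.round(np.percentile(np.linalg.norm(q[m],axis=1),97)*1000,1))
```

```text
white/h by X along Y~0:
-22 2 31.7 [  6.5  18.5 185.5] | -18 34 34.4 [ 10.  10. 245.] | -14 47 34.6 [ 10.   9. 247.] | -10 54 34.7 [ 10.   8. 247.] | -6 51 34.8 [ 11.   8. 247.] | -2 53 34.9 [ 11.   8. 248.] | 2 53 34.8 [ 11.   9. 248.] | 6 58 34.6 [ 11.   8. 248.] | 10 69 34.3 [ 10.   7. 249.] | 14 214 22.9 [ 10.   21.5 210. ] | 18 54 4.2 [ 13.   8. 247.] | 22 57 3.9 [ 11.   8. 247.] | 26 57 3.9 [ 11.   8. 247.] | 30 64 3.8 [ 13.   8. 249.] | 34 56 -0.1 [ 10.   6. 219.] | 38 58 -0.0 [ 12.   6. 216.] | 42 101 -0.8 [ 12.   6. 212.] | 
robust flange slope deg [-0.19769575 -0.17640351] h0 4.00297906766451 1930
-150 edge radius 38.7
-120 edge radius 37.4
-90 edge radius 35.9
-60 edge radius 34.0
-30 edge radius 33.2
0 edge radius 32.9
30 edge radius 33.1
60 edge radius 34.0
90 edge radius 35.8
120 edge radius 36.9
150 edge radius 38.7
```

View pics/w20c.png

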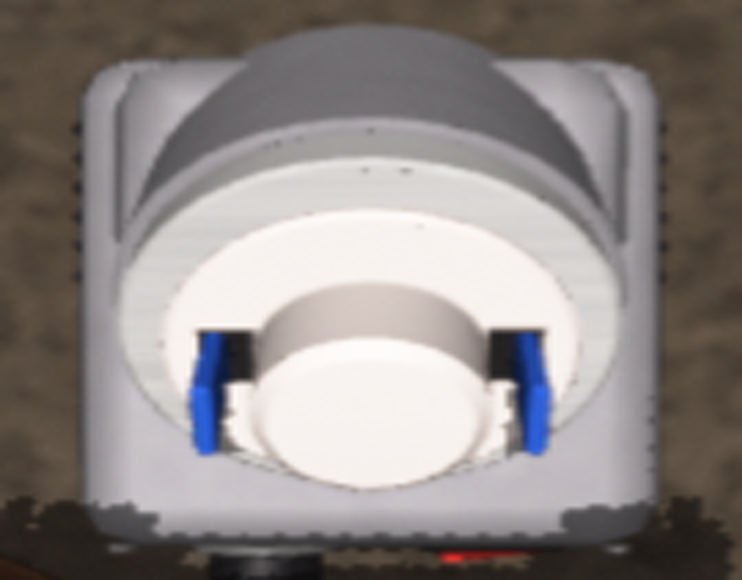

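>>> play_rows([
  [0, 0, 0, -0.005, 0.001, 0.02, 1],
  [0, 0, 0, 0, 0, 0, 1],
  [0, 0, 0, 0, 0, 0, 1],
  [0, 0, 0, 0, 0, 0, 1],
  [0, 0, 0, 0, 0, 0, 1],
  [0, 0, 0, 0, 0, 0, 1],
  [0, 0, 0, 0, 0, 0, 1],
  [0, 0, 0, 0, 0, 0, 1],
])

```text
t: 34.3
eef_pos: [0.5275, 0.0547, 0.2507]
ee_rot: [3.135, -0.259, -0.263]
force: [-0.5, 0.1, -0.3]
width: 0.0874
```

Run:
```python
from h import *
st=get_state();im,D=grab_frame("wrist");print(st["t"],st["qd"].round(3))
yy,xx=np.mgrid[100:240,255:390];uv=np.c_[xx.ravel(),yy.ravel()];P=dep("wrist",uv,D,st);r=P-C;h=r@N;rr=r-np.outer(h,N);XY=np.c_[rr@X,rr@Y]
k=(h>.0022)&(h<.006)&(np.linalg.norm(XY,axis=1)<.045);q=XY[k];print("flange h",np.median(h[k])*1000)
for sg in (-90,-30,0,30,90):
    a=np.degrees(np.arctan2(q[:,1],q[:,0]));m=np.abs((a-sg+180)%360-180)<8;print(sg,np.round(np.percentile(np.linalg.norm(q[m],axis=1),97)*1000,1))
t,DT=grab_frame("top");o=np.load("top0.npz",allow_pickle=True)["im"]
df=cv2.absdiff(t,o).max(2);cv2.imwrite("pics/top20.png",np.hstack([t[90:300,200:450],cv2.cvtColor(df[90:300,200:450],cv2.COLOR_GRAY2BGR)]))
```

```text
34.3 [ 0.001 -0.     0.001  0.001 -0.    -0.   ]
flange h 3.940310561431089
-90 35.6
-30 33.1
0 32.5
30 32.9
90 35.5
```

View pics/top20.png

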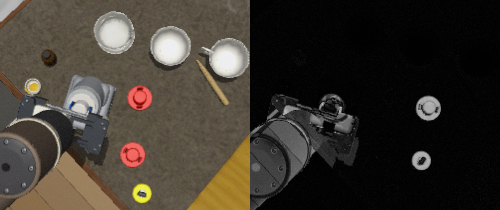

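```bash
python3 -c "
from station import *
print(job_done())"
```

```text
the job is handed in; nothing more can be done
None
```

The mill is back together: the runner is home over the driver, and the cap is on with both tabs sprung out. I handed it in at about 34 s. `job_done()` gave no verdict.

**What I did**
- **First grasp missed:** the jaws shut on nothing. The wrist and scene cameras showed the fingertips about 26 mm behind the reported TCP, not 11 mm ahead as stated. I used the measured value from then on.
- **Runner set down and regripped:** with the tool straight along the pot's axis, elbow and wrist joint limits kept the arm from reaching the home pose. I put the runner back on the bench near its spot and regripped it pitched 15°. I gripped the cap the same way.
- **Runner:** I read the driver's angle from the wrist camera and turned the runner to match. It dropped over the driver without needing to be turned, with about 1 N of contact.
- **Cap:** I pinched the tabs, lowered the cap onto the rim and let go. One small press on the rim rose to about 43 N at the wrist before I backed off (limit 80 N).

**Last checks**

| Check | Measured | Expected |
|---|---|---|
| Runner disc top (before the cap went on) | 19.1 mm below the rim | 19 mm |
| Runner tilt | 0.07° | under about 4.6° |
| Cap flange top above the rim | 3.9–4.0 mm | 4 mm |
| Cap tilt | about 0.3° | under about 2.9° |
| Tab outer faces from the cap's axis | about 28 mm | 28 mm when sprung out |

- **Cap off centre:** when released it slid about 3 mm downhill on the rim. That puts its origin about 9.5 mm from the pot's origin, inside the 12 mm limit. Two readings a second apart differed by up to 0.4 mm, so I can't rule out slight creep.
- **Bystanders:** comparing top-camera pictures before and after shows only the runner, the cap and the arm changed.
- **One check disagreed:** the first tilt fit of the cap, just after release, gave about 4.6°. It probably picked up bare rim where the cap had slid. A later robust fit gave the 0.3° above.

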